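Hang the second shelf bracket on the rack upright

TASK

Take the loose steel hook-in bracket with the yellow grip tab and hang it on the empty slotted upright, the one whose orange lock bar still stands up in the slot: lower its hook over the bar so that it rests hooked behind the slot's lip, arm pointing out of the front like its neighbour's. Then press the bracket straight down until the orange bar is flush and the bracket is fully home and level, and let go. Leave the black plain bracket where it lies.

Things in the scene. Friction and masses are not known exactly. Their poses are not given: they have to be found in the camera images.
- bracket: Loose steel bracket, yellow tab, 0.3 kg. Origin under its flange; x to hook, z up. mm: flange x -65..51, 44 wide, 6 thick; back plate z 0..85, rear face x=51; tab (grasp across y) x 5..45, 12 thick, z 64..100; neck 24 wide, z 75..85; tongue hangs from it to z 38, inner face x=61, flaring below z 55 to x=74 inside, 79 outside. Web under tab 10 thick; low web at x -61..1, z to 35, 12 thick.
- slot (a point): Front top edge, middle, of the lip of the EMPTY dark fixed upright, 140 mm up. x into upright, y along lip, z up. Slot open at top; lip 6 thick, 50 wide between cheeks (6 thick, 45 deep, 24 above lip); 33 free behind it. Foot plate 12 thick, 130 wide, 35 forward. Seated: bracket x along this x, origin 51..55 in front, 75 below. A like upright 200..330 to one side already holds a bracket.
- lock_bar (a joint): Travel (m) of the orange bar in the empty upright's slot: 0 = up, 14 mm above the lip and straight over it, as thick as the lip, filling the slot's width; 0.014 = down, flush with the lip. The hook's neck (underside 75 mm above the bracket's origin) rests on it. Stiff: needs about 8 N, more if pushed fast; stays where left; the bracket's own weight does not move it.
- plain_bracket: Loose black plain bolt-on bracket without hook or yellow tab, 110 x 44 mm, 61 mm tall; origin under the middle of its flange. Not to be used.
Things that resemble listed ones, but are neither listed nor needed, are in the scene too. Leave any purple look-alike of the part that bears slot alone.

How it is judged:
By the outcome, as a careful person would: the job done as asked, in the order asked, and still so for the second after the job is handed in, with the robot touching nothing.
It also fails if it takes over 45 s, if anything falls off the work surface, if the arm or the gripper's body presses on something with over 40 N, if the wrist force passes 120 N, or if a joint passes its speed limit or range.

ROBOT

A 6-joint arm with a two-finger parallel gripper is mounted at the origin on the work surface. World frame = base frame: x ahead of the robot, y to its left, z up, the work surface at z = 0. Lengths are in m, angles in rad, forces in N, time in s.
With the tool pointing down it reaches from about 0.35 to 0.775 m from the base axis. Payload 5.5 kg.
Tool frame: the origin (TCP) lies on the centre line of the jaws, within the pads' length; the fingertips stand arm.finger_overhang ahead of it and the grasp point (between the pads) lies 5 mm behind it (arm.finger_overhang is the distance from the TCP to the fingertips, in m); z points along the fingers, x is the direction in which the jaws open and shut, and the axes are right-handed (so a half turn about z gives the same grasp; the last joint's range is limited). The gripper opens to 85 mm and grips with 20 to 120 N. Pads are 22 mm wide; open, the fingers measure 114 mm over their backs; the gripper's body (76 mm by 85 mm) begins 54 mm behind the grasp point. The pads swing forward as they close: fully open they stand 13 mm farther back than shut.
Start: joints at [-1.288, 0.313, 0.046, 1.304, 0, 1.431], TCP at [0.236, -0.524, 0.245] pointing down, gripper open.
Joint ranges: [-2.76, 2.76], [-0.86, 1.69], [-1.03, 1.26], [-2.2, 2.34], [-1.47, 1.5], [-3.14, 3.14]. Speed limits (rad/s): [2.57, 2.57, 3.14, 3.14, 3.14, 3.14].

INTERFACE

Orientations are given as [roll, pitch, yaw] about the fixed x, y, z axes, in that order (R = Rz(yaw) Ry(pitch) Rx(roll)).
In Python, from cell import arm, camera gives the robot as it stands.
- The arm moves only by the tool move_arm, never from a script. Its argument "moves" is text: rows parted by semicolons, each of 5 numbers parted by spaces: the shift along the tool's x, y, z in mm, then the turn about the tool's z in degrees, then the finger opening in mm, from 0 to 85.4. In form: x y z spin jaw; .... A call has 1 to 8 rows; each row shifts and turns the pose as measured when the row begins, along the tool's axes as they then stand; what a row does not reach is not made up. A row lasts 1/10 s, in which the tool goes at most 50 mm and 8.59 degrees, less where a joint would pass 70% of its speed; a pose out of reach is approached as far as the arm can. A call is refused whole if a number of a shift passes 50 or a number of a turn 8.59, either way. A call with a gripper value outside its range is refused whole. The fingers move at their own pace and stop on an object; the grip force is fixed at half the most. Time passes only in rows, so rows that do not move let the fingers close. It gives the time, the measured TCP pose, the force and the opening at its end, in the units of the state.
- arm.get_obs(): the state, without advancing time (a new reading comes with each control period).
- camera(name): name is "scene" or "top"; returns a dict with "img" (420x560x3 uint8, red, green, blue), "intrinsics" (3x3 intrinsics, pixels), "k1" (the pictures are not rectified: a ray, as slopes to the right and down, at radius r is drawn at 1 + k1 r^2 times it, then the intrinsics apply), "rvec" (rotation vector, rad) and "tvec" (3), from world to camera coordinates, as OpenCV has them. Camera axes: x right, y down, z forward; pixel columns grow to the right and rows downward; lengths in m; the calibration is good to about 2 mm. A picture is of the moment at which its call begins. There is no depth.
- arm.job_done(): hands the job in, once; it reports no verdict.
The state is a dict: "time_s": time; "qpos": joint angles; "joint_velocities": joint speeds; "joint_efforts": joint torques, N m; "position": TCP position; "ee_rot": TCP orientation; "force": force on the tool from outside, world axes, zero at the start; "torque": the same for the moment, N m; "opening": finger opening in m.
Only numpy, scipy, OpenCV 4.12 (cv2) and the standard library are available. Lean on these libraries where they do the work, as an engineer would, in place of code of your own. Each camera call takes 0.05 s, during which the arm holds its last target.

## Working session

There is one attempt and no reset: what is moved stays moved. The work goes in short steps, Python scripts to look and compute and a tool call to move; the robot and the scene stay as the last step left them, time stands still between calls to the robot, and variables do not carry over. Pictures are saved under pics/ and viewed, and the job is handed in when it is done.

Besides the shell and the picture viewer there is one more tool, called after "Call:" by a JSON object that holds its "fn" and its "kwargs", one argument or row to a line. move_arm: Moves the arm, as the interface text tells. Its arguments: {"type":"object","properties":{"moves":{"type":"string"}},"required":["moves"]}

```bash
ls; mkdir -p pics; python3 - <<'E'
from cell import arm,camera
import cv2
for n in("scene","top"):
    c=camera(n);cv2.imwrite(f"pics/{n}0.png",cv2.cvtColor(c["img"],cv2.COLOR_RGB2BGR))
    print(n,c["intrinsics"],c["k1"],c["rvec"],c["tvec"])
o=arm.get_obs();print(o,arm.finger_overhang)
E
```

```text
pics
scene [[492.21616833   0.         287.44028261]
 [  0.         492.21616833 219.23137599]
 [  0.           0.           1.        ]] 0.04770360700008765 [ 1.79058944  1.95676131 -0.65207115] [-0.01467339 -0.36425411  1.56490849]
top [[417.12737036   0.         282.55615453]
 [  0.         417.12737036 209.50887968]
 [  0.           0.           1.        ]] -0.07656098944251535 [ 2.14039811 -2.19393939  0.09453609] [0.07752334 0.51142392 1.14269794]
{'time_s': 0.1, 'qpos': array([-1.28759534e+00,  3.13925137e-01,  4.51048965e-02,  1.30361562e+00,
       -8.76975284e-06,  1.43117693e+00]), 'joint_velocities': array([ 0.00067828, -0.00033304,  0.00267809, -0.00074073, -0.0009346 ,
       -0.00200881]), 'joint_efforts': array([ 2.47053737e-03, -4.81726670e+01,  2.99242151e+01,  1.27407853e-02,
       -2.14199426e-04, -2.54507157e-06]), 'position': array([ 0.23579853, -0.52395208,  0.24450316]), 'ee_rot': array([-3.14137317e+00,  1.62480449e-03, -1.14797575e+00]), 'force': array([-0.17677808,  1.06362994, -0.12407139]), 'torque': array([-0.03457492,  0.05737586,  0.04388992]), 'opening': 0.08545596245530754} 0.014
```

View pics/scene0.png

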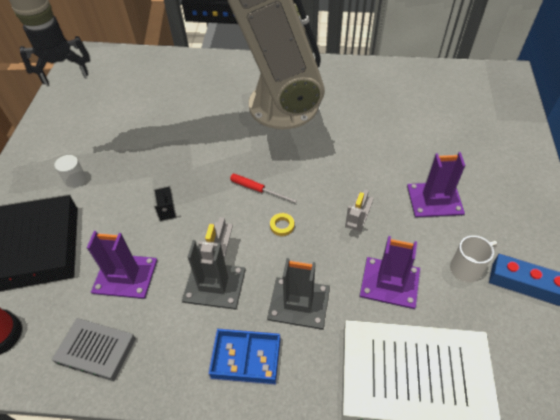

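View pics/top0.png

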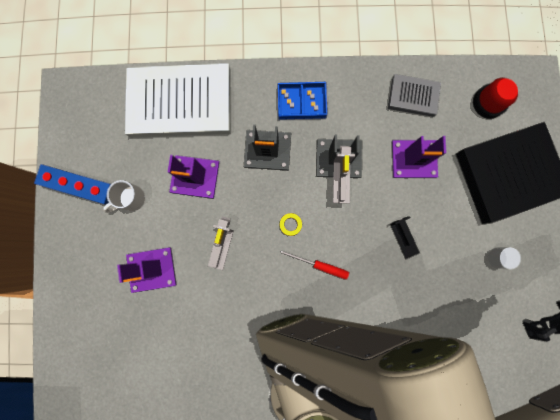

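The scene picture shows the loose yellow-tabbed bracket at (358,210) and the dark upright with an orange bar at (300,290). The neighbour, already holding a bracket, is at (215,265). There are three purple look-alikes and the black plain bracket at (165,204). In the top picture the loose bracket is at (220,240) and the empty upright at (267,147). I'll enlarge these to confirm.

```bash
cat > h.py <<'E'
import numpy as np,cv2
from cell import arm,camera
def cam(n):
    c=camera(n); c["K"]=np.array(c["intrinsics"]);c["R"]=cv2.Rodrigues(np.array(c["rvec"],float))[0];c["t"]=np.array(c["tvec"],float).ravel();c["d"]=np.array([c["k1"],0,0,0.]);return c
def proj(c,P): return cv2.projectPoints(np.atleast_2d(np.array(P,float)),np.array(c["rvec"],float),c["t"],c["K"],c["d"])[0][:,0]
def back(c,uv,z):
    p=cv2.undistortPoints(np.array(uv,float).reshape(-1,1,2),c["K"],c["d"])[:,0]
    r=np.c_[p,np.ones(len(p))]@c["R"]; o=-c["R"].T@c["t"]
    return o+r*((z-o[2])/r[:,2])[:,None]
def crop(c,u0,v0,w,h,s,fn,pts=None):
    im=cv2.cvtColor(c["img"],cv2.COLOR_RGB2BGR)[v0:v0+h,u0:u0+w]
    im=cv2.resize(im,None,fx=s,fy=s,interpolation=cv2.INTER_CUBIC)
    if pts is not None:
        for a,b in pts:
            a=(np.array(a)-[u0,v0]+.5)*s;b=(np.array(b)-[u0,v0]+.5)*s
            cv2.line(im,tuple(int(x) for x in a),tuple(int(x) for x in b),(0,255,0),1)
    cv2.imwrite(fn,im)
E
python3 - <<'E'
from h import *
s=cam("scene");t=cam("top")
crop(t,195,120,130,150,4,"pics/t1.png")
crop(s,265,185,120,145,4,"pics/s1.png")
E
```

```text
(no output)
```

View pics/t1.png

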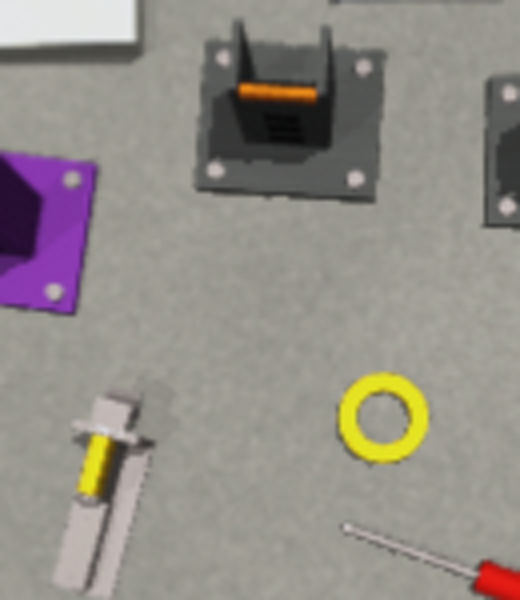

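View pics/s1.png

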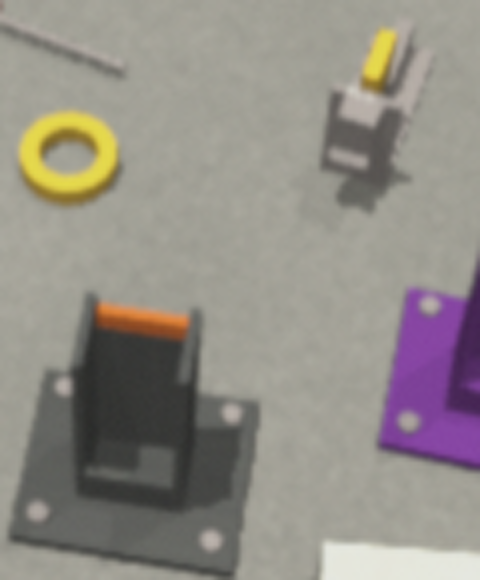

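The crops confirm both. The target is the dark grey upright with its orange bar up and nothing hanging on it (top (267,143)). The part is the steel bracket with the yellow tab and hook (top (219,237)), standing on its flange. Next I'll fit their poses with wireframes.

```bash
cat >> h.py <<'E'
def box(x0,x1,y0,y1,z0,z1):
    P=np.array([[x,y,z] for x in(x0,x1) for y in(y0,y1) for z in(z0,z1)])/1000
    return [(P[i],P[i^b]) for i in range(8) for b in(1,2,4) if i<i^b]
BR=box(-65,51,-22,22,0,6)+box(45,51,-22,22,0,85)+box(5,45,-6,6,64,100)+box(51,66,-12,12,75,85)+box(61,66,-12,12,55,75)
BR+=[(np.array([x0,y,.055]),np.array([x1,y,.038])) for x0,x1 in((.061,.074),(.066,.079)) for y in(-.012,.012)]+[(np.array([x,-.012,.038]),np.array([x,.012,.038])) for x in(.074,.079)]
SL=box(0,6,-25,25,-20,0)+box(0,6,-25,25,0,14)+box(0,45,-31,-25,-128,24)+box(0,45,25,31,-128,24)
def T(seg,p,yaw):
    c,s=np.cos(yaw),np.sin(yaw);R=np.array([[c,-s,0],[s,c,0],[0,0,1]])
    return [(R@a+p,R@b+p) for a,b in seg]
def pix(c,seg): 
    A=proj(c,np.array([x for ab in seg for x in ab])); return [(A[2*i],A[2*i+1]) for i in range(len(seg))]
E
python3 - <<'E'
from h import *
from scipy.optimize import least_squares
s=cam("scene");t=cam("top")
tc=lambda *a:[(195+u/4-.5+.0,120+v/4-.5) for u,v in a]
sc=lambda *a:[(265+u/4-.5,185+v/4-.5) for u,v in a]
print(back(t,tc((103,437),(90,497)),.1),back(t,tc((53,585),(110,598)),.006),back(t,tc((239,86),(317,92)),.154))
# bracket fit
Bp=np.array([[.045,0,.1],[.005,0,.1],[-.065,.022,.006],[-.065,-.022,.006]])
uv=np.array(tc((103,437),(90,497),(53,585),(110,598)))
Bs=np.array([[.061+.005,.012,.085],[.066,-.012,.085]]);
us=np.array(sc((380,125),(343,115)))
def R(y):
    c,s_=np.cos(y),np.sin(y);return np.array([[c,-s_,0],[s_,c,0],[0,0,1]])
f=lambda q:np.r_[(proj(t,Bp@R(q[2]).T+[q[0],q[1],0])-uv).ravel(),(proj(s,Bs@R(q[2]).T+[q[0],q[1],0])-us).ravel()]
r=least_squares(f,[.4,.2,-.2]);print(r.x,r.fun)
qb=r.x
# slot: bar top front ends (top), bar back (scene)
Sp=np.array([[0.006,.025,.014],[.006,-.025,.014],[0,.025,.014],[0,-.025,.014]]);
ut=np.array(tc((240,84),(317,89),(239,96),(316,102)))
Ss=np.array([[0,-.025,.014],[0,.025,.014],[0.006,-.025,.014],[.006,.025,.014]])
u2=np.array(sc((98,304),(189,316),(97,312),(188,325)))
g=lambda q:np.r_[(proj(t,Sp@R(q[2]).T+[q[0],q[1],.14])-ut).ravel(),(proj(s,Ss@R(q[2]).T+[q[0],q[1],.14])-u2).ravel()]
r=least_squares(g,[.6,.1,0]);print(r.x,r.fun);qs=r.x
b=T(BR,[qb[0],qb[1],0],qb[2]);q=T(SL,[qs[0],qs[1],.14],qs[2])
crop(t,195,120,130,150,4,"pics/t2.png",pix(t,b+q))
crop(s,265,185,120,145,4,"pics/s2.png",pix(s,b+q))
E
```

```text
[[0.45945575 0.22846203 0.1       ]
 [0.42049112 0.23742339 0.1       ]] [[0.36077785 0.2801778  0.006     ]
 [0.35083586 0.23983678 0.006     ]] [[0.67709425 0.13137984 0.154     ]
 [0.67180303 0.08197825 0.154     ]]
[ 0.41734803  0.24193465 -0.26647755] [-0.62217854 -0.48317957 -1.22427504 -0.61773519 -0.03286004  0.12247234
  0.71837143  0.69398081 -0.39790536 -0.11445471 -0.68101708 -0.31715658]
[ 0.66861383  0.10706963 -0.08686368] [-0.27741606  0.62923583  0.12676769  0.5080756  -0.19478856 -0.06643955
  0.22251649 -0.43412971 -0.22019207 -0.23885932  0.35435944  0.2339187
 -0.47405343  0.158787    0.17657857  0.40726117]
```

View pics/t2.png

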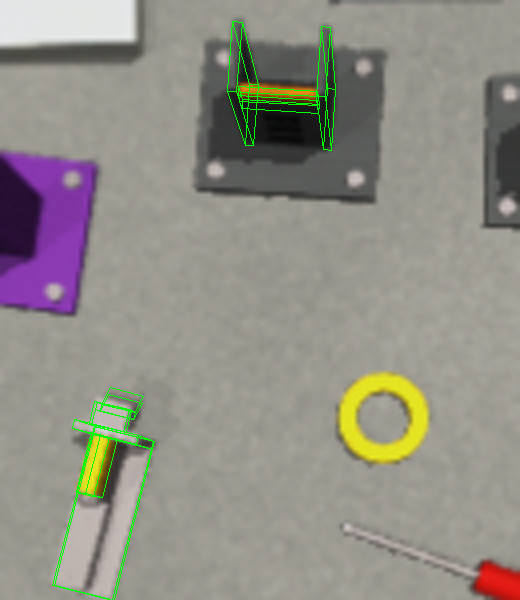

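View pics/s2.png

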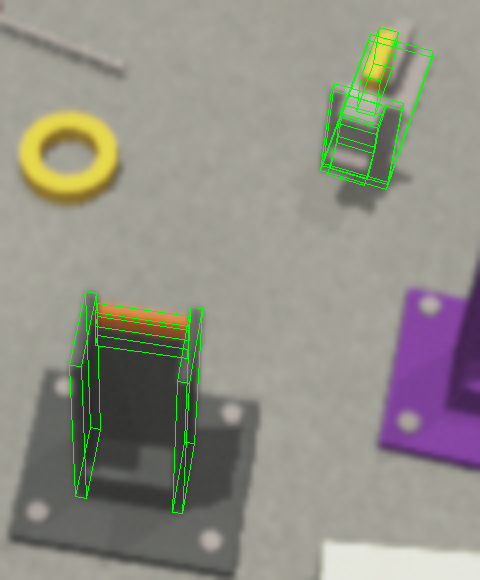

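The wireframes match both pictures: bracket near (0.417, 0.242) with yaw about −0.25, slot near (0.669, 0.107). I'll refine the upright's yaw from its foot plate, then work out the grasp approach.

```bash
python3 - <<'E'
from h import *
t=cam("top");s=cam("scene")
tc=lambda *a:[(195+u/4-.5+.0,120+v/4-.5) for u,v in a]
sc=lambda *a:[(265+u/4-.5,185+v/4-.5) for u,v in a]
P=back(t,tc((196,188),(375,201),(207,41),(385,52)),.012);print(P)
for a,b in((0,1),(2,3)):
    d=P[b]-P[a];print(np.linalg.norm(d),np.arctan2(d[0],-d[1]))
for a,b in((0,2),(1,3)):
    d=P[b]-P[a];print(np.linalg.norm(d),np.arctan2(d[1],d[0]))
P=back(s,sc((10,540),(237,574),(260,403),(45,372)),.012);print(P)
d=P[1]-P[0];print(np.linalg.norm(d),d);d=P[2]-P[3];print(np.linalg.norm(d),d)
# bracket target grasp
yb=-.25;o=np.array([.417,.242]);g=o+.029*np.array([np.cos(yb),np.sin(yb)]);print(g)
E
```

```text
[[0.64113072 0.17392671 0.012     ]
 [0.62822674 0.0459374  0.012     ]
 [0.74922476 0.16452997 0.012     ]
 [0.73739196 0.03589379 0.012     ]]
0.12863816819385754 -0.10048116811951122
0.12917926036906974 -0.09172841366446685
0.10850170645296348 -0.08671325188417199
0.10962626588586116 -0.09174545651682528
[[0.74060076 0.03762953 0.012     ]
 [0.74984057 0.16673314 0.012     ]
 [0.64102966 0.17503044 0.012     ]
 [0.63114672 0.04577519 0.012     ]]
0.1294338248128935 [0.00923981 0.12910361 0.        ]
0.12963252790939891 [0.00988294 0.12925525 0.        ]
[0.44509846 0.23482529]
```

```bash
cat > plan.py <<'E'
from h import *
from scipy.spatial.transform import Rotation as Ro
def plan(wps,yaw,jaw,n=8,step=40,sp=8.5,dec=0):
    """wps: list of xyz; final yaw; prints rows from measured pose, tool kept as it stands (vertical assumed)"""
    o=arm.get_obs();p=np.array(o["position"]);y=o["ee_rot"][2];rows=[];i=0
    R0=Ro.from_euler("xyz",o["ee_rot"])
    while len(rows)<n:
        d=np.array(wps[i])-p;L=np.linalg.norm(d)
        if L>step/1000: d*=step/1000/L
        elif i<len(wps)-1: i+=1
        dy=(yaw-y+np.pi)%(2*np.pi)-np.pi; dy=np.clip(dy,-np.radians(sp),np.radians(sp))
        R=Ro.from_euler("xyz",[np.pi,0,y]);v=R.inv().apply(d)*1000
        s=-np.degrees(dy)
        if np.abs(v).max()<.3 and abs(s)<.2: break
        rows.append(" ".join(f"{round(a,dec):g}" for a in v)+f" {s:.1f} {jaw}")
        p=p+d;y+=dy
    print(o["time_s"],p,y,o["ee_rot"],o["force"].round(1));print("; ".join(rows))
E
python3 -c "
from plan import *
plan([[.42,-.35,.25],[.5,-.1,.25],[.445,.235,.22]],1.32,60)"
```

```text
0.4 [ 0.43219103 -0.31190303  0.25      ] 0.0388282457969687 [-3.14156454e+00  1.75933681e-04 -1.14799565e+00] [ 0.1 -0.3 -0.9]
-13 -38 -1 -8.5 60; -7 -39 -1 -8.5 60; -2 -40 -1 -8.5 60; 4 -40 -1 -8.5 60; 10 -39 -1 -8.5 60; 16 -37 -1 -8.5 60; 7 -12 -0 -8.5 60; 8 -39 -0 -8.5 60
```

Call:
{"fn": "move_arm", "kwargs": {
  "moves": "-13 -38 -1 -8.5 60; -7 -39 -1 -8.5 60; -2 -40 -1 -8.5 60; 4 -40 -1 -8.5 60; 10 -39 -1 -8.5 60; 16 -37 -1 -8.5 60; 7 -12 0 -8.5 60; 8 -39 0 -8.5 60"
}}

```text
time_s: 1.2
position: [0.4358, -0.3071, 0.2505]
ee_rot: [3.138, -0.001, 0.051]
force: [1.1, 0.4, -0.2]
opening: 0.0605
```

```bash
python3 -c "
from plan import *
plan([[.5,-.1,.25],[.445,.235,.22]],1.32,60)"
```

```text
1.2 [ 0.4870895  -0.02136332  0.24295791] 1.2378785681386186 [ 3.13831932e+00 -1.42891721e-03  5.10546768e-02] [ 1.1  0.4 -0.2]
14 -38 0 -8.5 60; 19 -35 0 -8.5 60; 24 -32 0 -8.5 60; 29 -28 0 -8.5 60; 32 -23 0 -8.5 60; 15 -8 0 -8.5 60; 28 -28 4 -8.5 60; 32 -24 4 -8.5 60
```

Call:
{"fn": "move_arm", "kwargs": {
  "moves": "14 -38 0 -8.5 60; 19 -35 0 -8.5 60; 24 -32 0 -8.5 60; 29 -28 0 -8.5 60; 32 -23 0 -8.5 60; 15 -8 0 -8.5 60; 28 -28 4 -8.5 60; 32 -24 4 -8.5 60"
}}

```text
time_s: 2.0
position: [0.4896, -0.0097, 0.2424]
ee_rot: [3.134, 0.002, 1.252]
force: [-0.2, 0.7, 0.2]
opening: 0.0602
```

```bash
python3 -c "
from plan import *
plan([[.445,.235,.22]],1.32,60)"
```

```text
2.0 [0.445 0.235 0.22 ] 1.3199999999999998 [3.13378622e+00 1.95305241e-03 1.25181322e+00] [-0.2  0.7  0.2]
35 -19 4 -3.9 60; 36 -17 4 -0.0 60; 36 -17 4 -0.0 60; 36 -17 4 -0.0 60; 36 -17 4 -0.0 60; 36 -17 4 -0.0 60; 9 -4 1 -0.0 60
```

Call:
{"fn": "move_arm", "kwargs": {
  "moves": "35 -19 4 -3.9 60; 36 -17 4 0 60; 36 -17 4 0 60; 36 -17 4 0 60; 36 -17 4 0 60; 33 -16 4 0 60; 0 0 0 0 60"
}}

```text
time_s: 2.7
position: [0.4404, 0.2342, 0.2169]
ee_rot: [3.131, 0.0, 1.331]
force: [0.2, 0.1, 0.1]
opening: 0.0599
```

```bash
python3 - <<'E'
from plan import *
t=cam("top");s=cam("scene")
print(arm.get_obs()["position"],arm.get_obs()["ee_rot"])
crop(t,170,180,110,120,5,"pics/t3.png");crop(s,310,130,110,120,5,"pics/s3.png")
plan([[.445,.235,.12],[.445,.235,.077]],1.32,60)
E
```

```text
[0.44141876 0.23152021 0.21725195] [3.13001130e+00 1.28792772e-03 1.32814866e+00]
2.8 [0.445 0.235 0.077] 1.3199999999999998 [3.13001130e+00 1.28792772e-03 1.32814866e+00] [ 1.2 -0.   0.6]
2 1 40 0.5 60; 2 1 40 -0.0 60; 1 0 17 -0.0 60; 0 -0 40 -0.0 60; 0 -0 3 -0.0 60
```

View pics/s3.png

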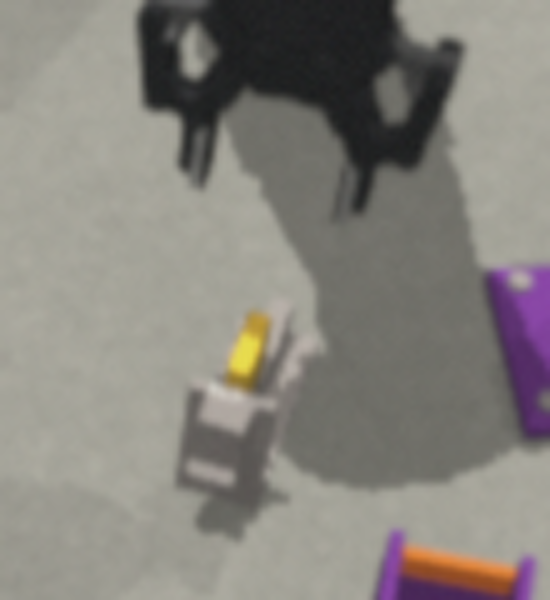

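View pics/t3.png

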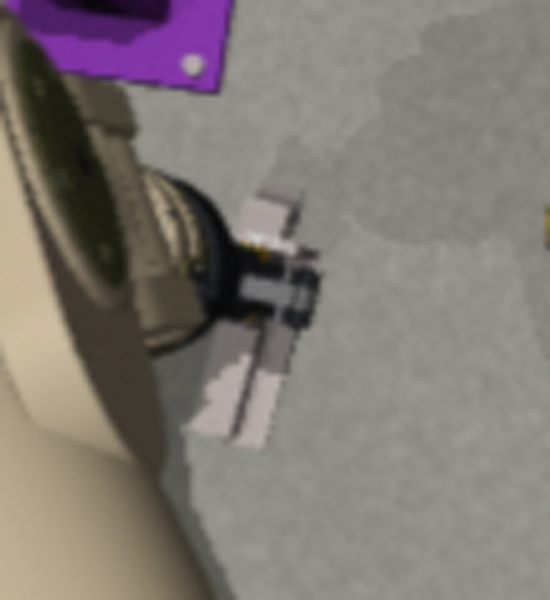

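```bash
sed -i 's/R=Ro.from_euler("xyz",\[np.pi,0,y\])/R=Ro.from_euler("xyz",[o["ee_rot"][0],o["ee_rot"][1],y])/' plan.py; python3 - <<'E'
from plan import *
t=cam("top");s=cam("scene")
print(back(t,[(130,270),(182,165)],.15),back(s,[(450,157),(402,243)],.154))
plan([[.445,.235,.12],[.445,.235,.077]],1.32,60)
cv2.imwrite("pics/s4.png",s["img"][...,::-1]);
E
```

```text
[[0.35856296 0.44939882 0.15      ]
 [0.62130701 0.31696772 0.15      ]] [[0.33863373 0.44846897 0.154     ]
 [0.60219694 0.32193636 0.154     ]]
2.9 [0.445 0.235 0.077] 1.3200000000000003 [3.12971878e+00 1.12498773e-03 1.32510714e+00] [ 0.   0.5 -0.1]
2 0 40 0.3 60; 2 0 40 -0.0 60; 1 0 18 -0.0 60; 0 -0 40 -0.0 60; 0 -0 3 -0.0 60
```

View pics/s4.png

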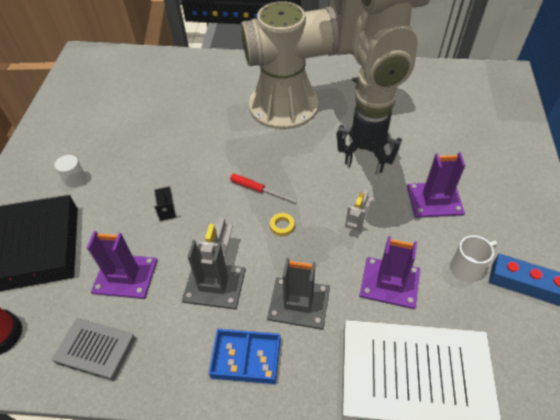

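The jaws straddle the tab and the purple uprights are over 0.15 m away, so I'm descending.

Call:
{"fn": "move_arm", "kwargs": {
  "moves": "2 0 40 0.3 60; 2 0 40 0 60; 1 0 25 0 60; 0 0 10 0 60; 0 0 0 0 60"
}}

```text
time_s: 3.4
position: [0.4502, 0.2288, 0.1023]
ee_rot: [3.123, -0.002, 1.308]
force: [0.4, 0.2, -0.4]
opening: 0.0598
```

```bash
python3 - <<'E'
from plan import *
t=cam("top");s=cam("scene")
plan([[.445,.235,.077]],1.32,60)
crop(s,320,160,80,80,7,"pics/s5.png")
E
```

```text
3.5 [0.445 0.235 0.077] 1.3199999999999998 [ 3.12033587 -0.00364115  1.30842376] [-0.5  0.3  0.5]
4 -8 27 -0.7 60
```

View pics/s5.png

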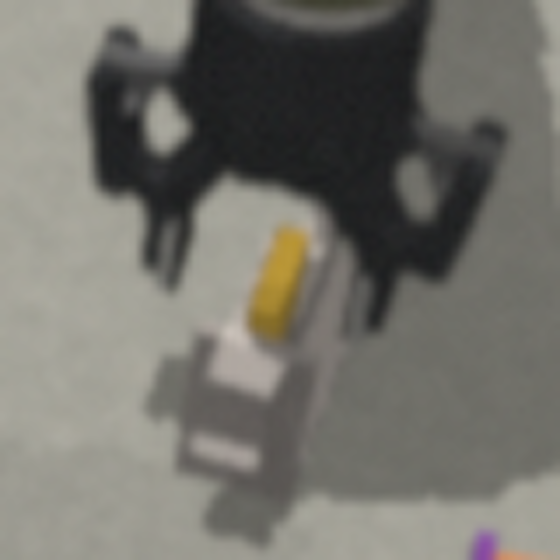

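Call:
{"fn": "move_arm", "kwargs": {
  "moves": "2 -4 10 -0.3 60; 2 -4 10 -0.3 60; 0 0 4 0 60; 0 0 0 0 60"
}}

```text
time_s: 3.9
position: [0.4475, 0.2366, 0.0818]
ee_rot: [3.114, -0.007, 1.319]
force: [-0.3, 0.2, -1.1]
opening: 0.0598
```

```bash
python3 - <<'E'
from plan import *
t=cam("top");s=cam("scene")
plan([[.445,.235,.077]],1.32,60)
crop(s,320,160,80,80,7,"pics/s6.png")
E
```

```text
4.0 [0.445 0.235 0.077] 1.32 [ 3.11388881 -0.00775323  1.31917818] [ 0.3 -0.1 -0.2]
-2 -2 5 -0.0 60
```

View pics/s6.png

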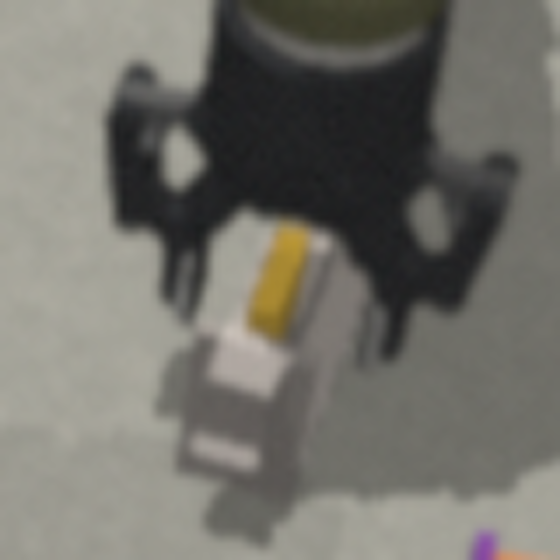

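Call:
{"fn": "move_arm", "kwargs": {
  "moves": "-1 -3 4 0 30; 0 0 0 0 5; 0 0 0 0 5; 0 0 0 0 5; 0 0 0 0 5"
}}

```text
time_s: 4.5
position: [0.4444, 0.2363, 0.078]
ee_rot: [3.114, -0.007, 1.319]
force: [0.0, 0.7, -1.9]
opening: 0.0114
```

```bash
python3 - <<'E'
from plan import *
t=cam("top");s=cam("scene")
plan([[.445,.235,.077]],1.32,5)
crop(s,320,160,80,80,7,"pics/s7.png")
E
```

```text
4.6 [0.445 0.235 0.077] 1.3200000000000003 [ 3.11393178 -0.00736801  1.31937128] [ 0.5 -0.5 -2.7]
-1 1 1 -0.0 5
```

View pics/s7.png

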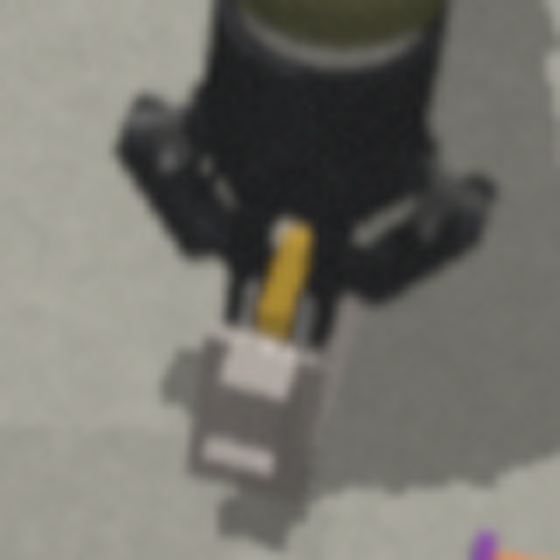

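Jaw opening is 11.4 mm, so the tab is gripped. Lifting.

Call:
{"fn": "move_arm", "kwargs": {
  "moves": "0 0 -10 0 5; 0 0 -25 0 5; 0 0 -30 0 5; 0 0 -30 0 5; 0 0 -30 0 5; 0 0 -25 0 5; 0 0 -10 0 5; 0 0 0 0 5"
}}

```text
time_s: 5.4
position: [0.4379, 0.2357, 0.2465]
ee_rot: [3.116, -0.006, 1.319]
force: [0.7, 0.5, -2.4]
opening: 0.0112
```

```bash
python3 - <<'E'
from plan import *
t=cam("top");s=cam("scene")
crop(s,300,100,120,120,5,"pics/s8.png")
yb=-.085;sl=np.array([.6686,.1071]);ex=np.array([np.cos(yb),np.sin(yb)])
for off in(-80,-53):
    print(off,sl+ex*(off+27.5)/1000)
plan([[*(sl+ex*(-.1)),.228]],np.pi/2-.085,5)
E
```

```text
-80 [0.61628954 0.11155713]
-53 [0.64319206 0.10926489]
5.5 [0.56896103 0.11558977 0.228     ] 1.4857963267948968 [ 3.11870666 -0.00447296  1.31912547] [ 0.2  0.3 -3.2]
-19 35 4 -8.5 5; -24 32 4 -1.0 5; -24 32 4 -0.0 5; -24 32 4 -0.0 5; -11 15 2 -0.0 5
```

View pics/s8.png

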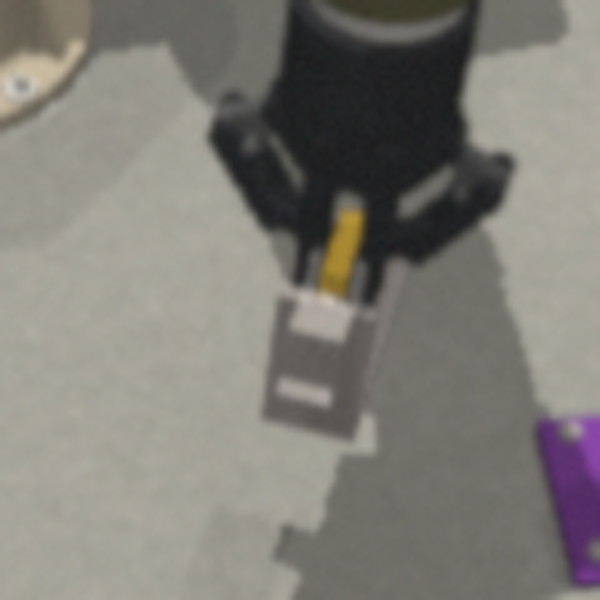

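Call:
{"fn": "move_arm", "kwargs": {
  "moves": "-19 35 4 -8.5 5; -24 32 4 -1 5; -24 32 4 0 5; -24 32 2 0 5; -11 15 0 0 5; 0 0 0 0 5"
}}

```text
time_s: 6.1
position: [0.5689, 0.1124, 0.2209]
ee_rot: [3.136, 0.002, 1.495]
force: [-0.4, -0.3, -3.2]
opening: 0.0113
```

```bash
cat > ov.py <<'E'
from plan import *
# overlay held bracket predicted from tool pose, and slot
def held(dx=27.5,dz=78,droll=0):
    o=arm.get_obs();p=o["position"];R=Ro.from_euler("xyz",o["ee_rot"]);R0=Ro.from_euler("xyz",[3.114,-.0074,1.3194])
    # bracket in tool at grasp: yaw_b=1.3194-pi/2, origin rel
    Rb=Ro.from_euler("z",1.3194-np.pi/2);ob=np.array([.4444,.2363,.078])-np.array([*(Rb.apply([dx/1000,0,0])[:2]),dz/1000]);ob[2]=0
    rel=R0.inv()*Rb; to=R0.inv().apply(ob-np.array([.4444,.2363,.078]))
    Rw=R*rel; ow=p+R.apply(to)
    return ow,Rw
def rep(sl=(.6686,.1071),ys=-.085):
    ow,Rw=held();e=Rw.as_euler("ZYX");c,s=np.cos(ys),np.sin(ys);d=(ow[:2]-np.array(sl))
    print("origin",ow.round(4),"yaw,pitch,roll",e.round(4),"in slot x,y,z mm",(1000*np.array([c*d[0]+s*d[1],-s*d[0]+c*d[1],ow[2]-.14])).round(1))
    return [(Rw.apply(a)+ow,Rw.apply(b)+ow) for a,b in BR]
E
python3 - <<'E'
from ov import *
s=cam("scene");t=cam("top")
b=rep();q=T(SL,[.6686,.1071,.14],-.085)
o=arm.get_obs();print(o["position"],o["ee_rot"],o["force"])
crop(s,240,180,130,140,5,"pics/s9.png",pix(s,b+q));crop(t,220,100,100,150,4,"pics/t9.png",pix(t,b+q))
crop(s,240,180,130,140,5,"pics/s9r.png")
E
```

```text
origin [0.5377 0.1155 0.144 ] yaw,pitch,roll [-0.0734  0.0233 -0.0088] in slot x,y,z mm [-131.2   -2.8    4. ]
[0.56693396 0.11402036 0.22129757] [3.13729853e+00 1.43121502e-03 1.49743947e+00] [-0.36318326 -0.09342382 -3.01177873]
```

View pics/s9.png

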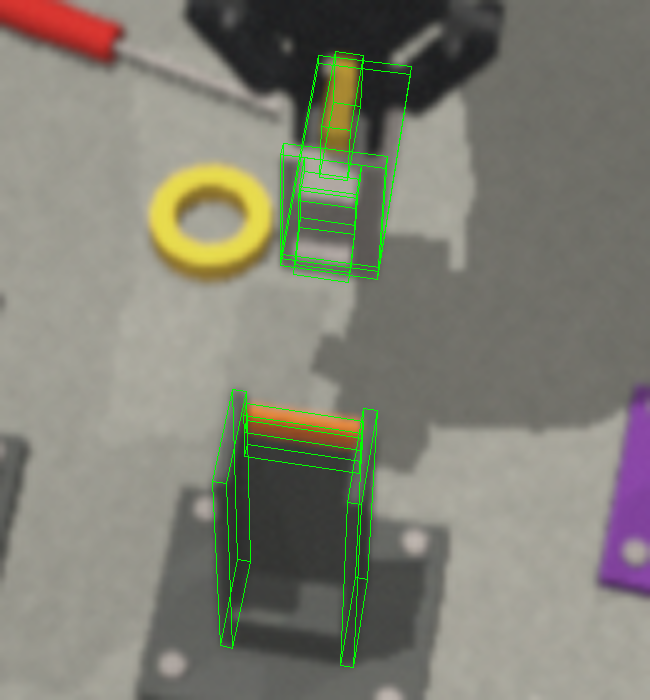

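View pics/t9.png

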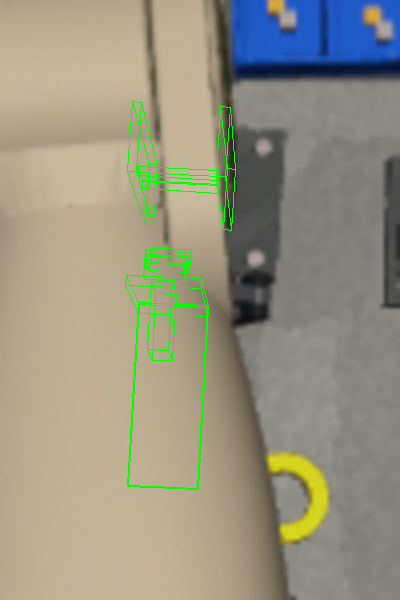

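View pics/s9r.png

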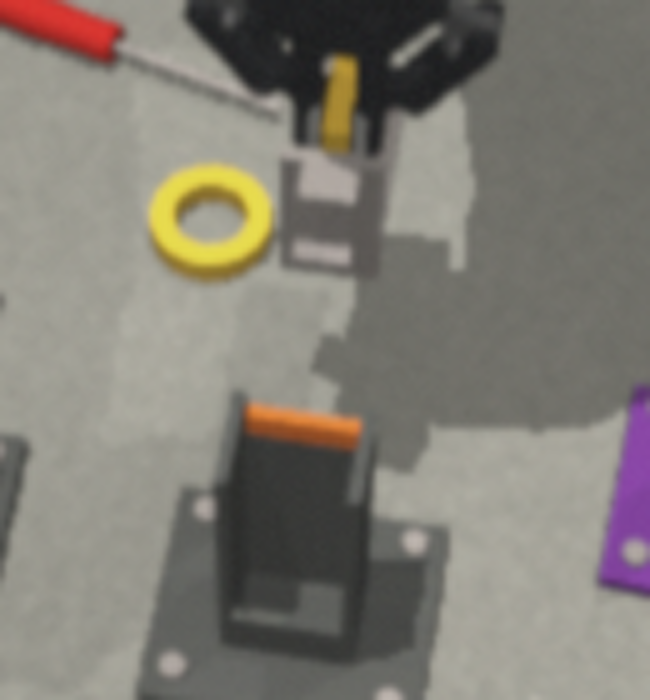

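The bracket is held as predicted, with the back plate's lower corners at crop (283,265) and (378,275) lying on the overlay. The arm hides the slot from the top camera, so I'm relying on the scene camera and force. Approaching to just in front of the bar, above it.

Call:
{"fn": "move_arm", "kwargs": {
  "moves": "1 15 0 0.6 5; 1 20 0 0 5; 1 20 0 0 5; 0 7 0 0 5; 0 0 0 0 5"
}}

```text
time_s: 6.7
position: [0.6231, 0.1184, 0.2199]
ee_rot: [-3.137, 0.0, 1.494]
force: [-0.6, 0.2, -3.0]
opening: 0.0115
```

```bash
python3 - <<'E'
from ov import *
s=cam("scene")
b=rep();q=T(SL,[.6686,.1071,.14],-.085)
o=arm.get_obs();print(o["position"],o["ee_rot"],o["force"])
crop(s,260,210,80,80,8,"pics/s10.png",pix(s,b+q))
crop(s,260,210,80,80,8,"pics/s10r.png")
E
```

```text
origin [0.5926 0.1201 0.1429] yaw,pitch,roll [-0.0762  0.0323 -0.0077] in slot x,y,z mm [-76.8   6.5   2.9]
[0.622571   0.11843072 0.21997864] [-3.13692255e+00  3.42045502e-04  1.49456888e+00] [-0.94068659  0.20136636 -3.406037  ]
```

View pics/s10.png

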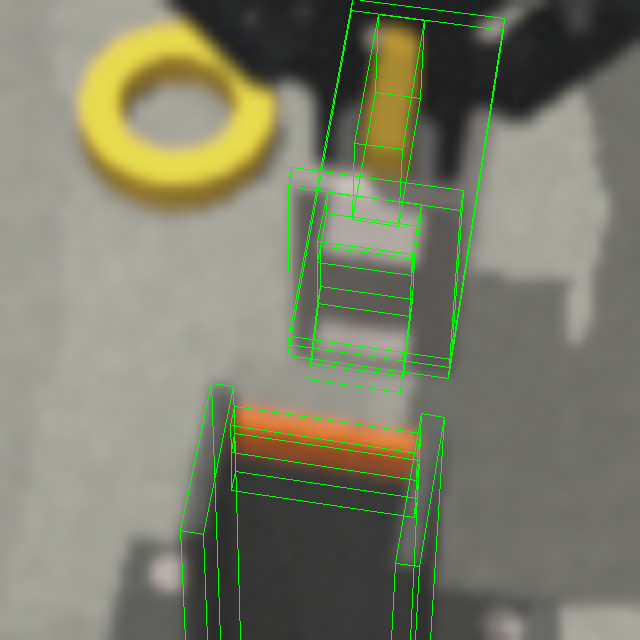

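View pics/s10r.png

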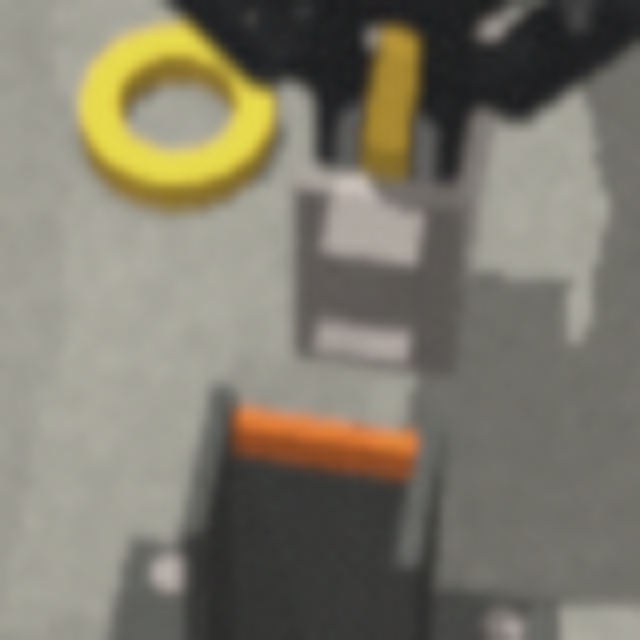

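```bash
python3 - <<'E'
from ov import *
s=cam("scene")
def P(seg): return np.round((proj(s,seg)-[260,210]+.5)*8,0)
names=[(51,22,85),(51,-22,85),(66,12,85),(66,-12,85),(66,12,55),(66,-12,55),(79,12,38),(79,-12,38),(51,22,0),(51,-22,0),(45,6,100),(45,-6,100),(5,0,100)]
M=np.array(names)/1000
ow,Rw=held()
for n,p in zip(names,P(Rw.apply(M)+ow)): print(n,p)
# static
c=M@np.array([[np.cos(-.255),-np.sin(-.255),0],[np.sin(-.255),np.cos(-.255),0],[0,0,1]]).T+[.4173,.2419,0]
print("static in s1 crop")
for n,p in zip(names,(proj(s,c)-[265,185]+.5)*4): print(n,p.round())
E
```

```text
(51, 22, 85) [459. 209.]
(51, -22, 85) [287. 186.]
(66, 12, 85) [412. 254.]
(66, -12, 85) [317. 241.]
(66, 12, 55) [408. 315.]
(66, -12, 55) [316. 302.]
(79, 12, 38) [400. 392.]
(79, -12, 38) [308. 379.]
(51, 22, 0) [448. 378.]
(51, -22, 0) [287. 355.]
(45, 6, 100) [401. 149.]
(45, -6, 100) [354. 142.]
(5, 0, 100) [401.  16.]
static in s1 crop
(51, 22, 85) [402. 110.]
(51, -22, 85) [332.  91.]
(66, 12, 85) [380. 125.]
(66, -12, 85) [341. 114.]
(66, 12, 55) [375. 153.]
(66, -12, 55) [337. 143.]
(79, 12, 38) [366. 185.]
(79, -12, 38) [329. 175.]
(51, 22, 0) [387. 190.]
(51, -22, 0) [321. 171.]
(45, 6, 100) [382.  81.]
(45, -6, 100) [362.  76.]
(5, 0, 100) [389.  30.]
```

Call:
{"fn": "move_arm", "kwargs": {
  "moves": "-4 5 3 0.5 5; -3 5 3 0 5; 0 4 2 0 5; 0 0 0 0 5"
}}

```text
time_s: 7.2
position: [0.6344, 0.11, 0.2121]
ee_rot: [-3.136, 0.001, 1.486]
force: [-0.1, 0.0, -3.5]
opening: 0.0115
```

```bash
cat > look.py <<'E'
import sys
from ov import *
s=cam("scene")
b=rep()
o=arm.get_obs();print(o["time_s"],o["position"].round(4),o["ee_rot"].round(4),o["force"].round(2),o["torque"].round(2),o["opening"])
crop(s,265,225,75,75,8,f"pics/{sys.argv[1]}.png",pix(s,b[:24]+b[36:]) if len(sys.argv)>2 else None)
E
python3 look.py s11
```

```text
origin [0.6042 0.1119 0.1352] yaw,pitch,roll [-0.085   0.0331 -0.0081] in slot x,y,z mm [-64.6  -0.7  -4.8]
7.25 [0.6342 0.11   0.2122] [-3.1361e+00  7.0000e-04  1.4858e+00] [ 0.01  0.04 -3.02] [-0.04 -0.03 -0.01] 0.011109495185014799
```

View pics/s11.png

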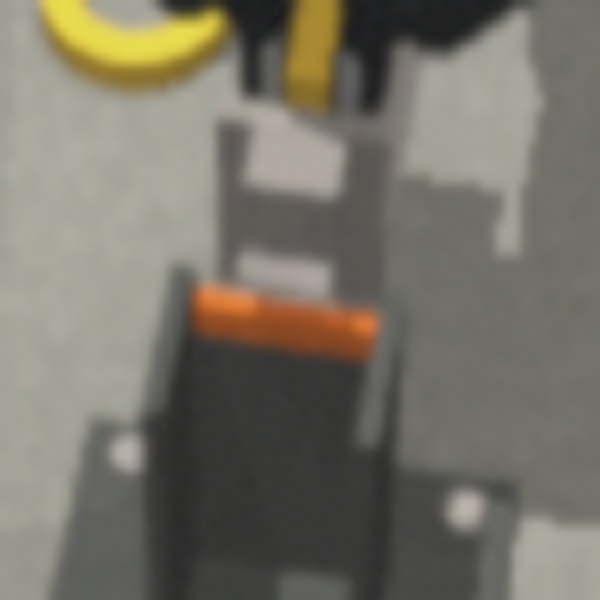

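The bracket's hook sits at (290,225–300), in line with the orange bar at (285,325) and above it. I'll creep forward until the back plate touches.

Call:
{"fn": "move_arm", "kwargs": {
  "moves": "0 4 0 0 5; 0 4 0 0 5; 0 0 0 0 5"
}}

```text
time_s: 7.55
position: [0.6428, 0.1091, 0.2124]
ee_rot: [-3.136, 0.001, 1.486]
force: [0.1, 0.4, -3.2]
opening: 0.0111
```

```bash
python3 look.py s12
```

```text
origin [0.6126 0.1111 0.1353] yaw,pitch,roll [-0.0852  0.033  -0.008 ] in slot x,y,z mm [-56.1  -0.8  -4.7]
7.6 [0.6426 0.1091 0.2124] [-3.1362e+00  6.0000e-04  1.4856e+00] [-1.03 -0.19 -2.81] [ 0.01 -0.03  0.04] 0.0114173498438767
```

View pics/s12.png

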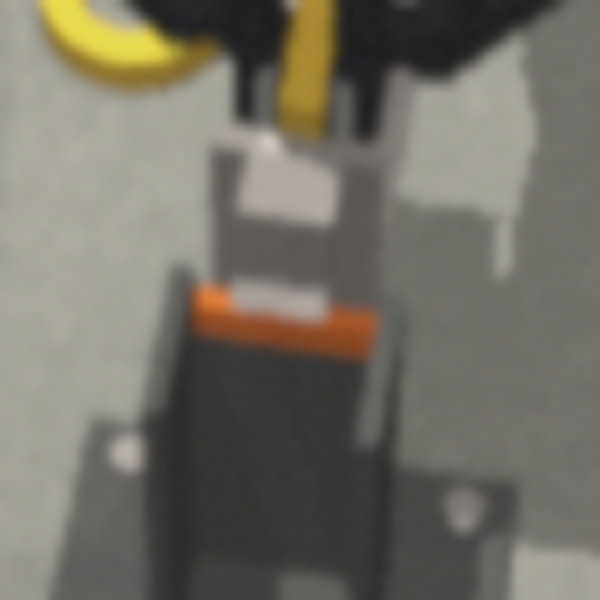

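Call:
{"fn": "move_arm", "kwargs": {
  "moves": "0 2 0 0 5; 0 2 0 0 5"
}}

```text
time_s: 7.8
position: [0.6466, 0.1089, 0.2124]
ee_rot: [-3.136, 0.001, 1.486]
force: [-0.6, -0.0, -3.6]
opening: 0.0113
```

Call:
{"fn": "move_arm", "kwargs": {
  "moves": "0 2 0 0 5"
}}

```text
time_s: 7.9
position: [0.6485, 0.1088, 0.2125]
ee_rot: [-3.135, 0.001, 1.486]
force: [-4.5, -0.1, 1.5]
opening: 0.0115
```

Call:
{"fn": "move_arm", "kwargs": {
  "moves": "0 -3 0 0 5; 0 0 0 0 5"
}}

```text
time_s: 8.1
position: [0.6455, 0.1091, 0.2123]
ee_rot: [-3.135, 0.001, 1.486]
force: [0.7, -0.3, -2.7]
opening: 0.0116
```

```bash
python3 look.py s13 1
```

```text
origin [0.6156 0.111  0.1353] yaw,pitch,roll [-0.085   0.0337 -0.008 ] in slot x,y,z mm [-53.1  -0.6  -4.7]
8.15 [0.6457 0.109  0.2123] [-3.1355e+00  6.0000e-04  1.4858e+00] [ 1.09 -0.13 -2.49] [-0.02 -0.   -0.05] 0.011005343757235407
```

View pics/s13.png

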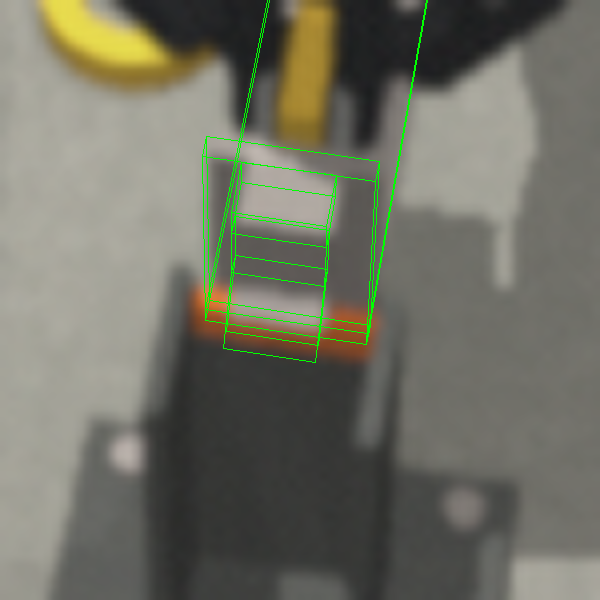

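Contact came at slot x ≈ −51, as expected. I've backed off, and now lower with a little extra clearance for the slight nose-down pitch.

Call:
{"fn": "move_arm", "kwargs": {
  "moves": "0 -1 5 0 5; 0 0 5 0 5; 0 0 5 0 5; 0 0 5 0 5; 0 0 0 0 5"
}}

```text
time_s: 8.65
position: [0.6443, 0.1091, 0.1902]
ee_rot: [-3.135, 0.001, 1.486]
force: [-0.3, -0.6, -2.3]
opening: 0.0114
```

```bash
python3 look.py s14
```

```text
origin [0.6143 0.111  0.1135] yaw,pitch,roll [-0.0849  0.0335 -0.0081] in slot x,y,z mm [-54.4  -0.7 -26.5]
8.7 [0.6444 0.1091 0.1905] [-3.1357e+00  7.0000e-04  1.4859e+00] [ 0.72  0.09 -2.27] [-0.01 -0.04  0.04] 0.011318442078765827
```

View pics/s14.png

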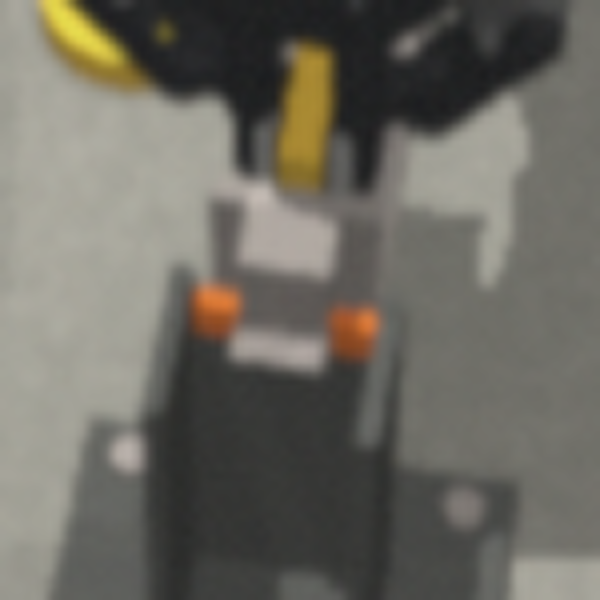

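The tongue at (278,350) is now on the far side of the bar, with orange showing on both sides and no contact force. Continuing down.

Call:
{"fn": "move_arm", "kwargs": {
  "moves": "0 0 4 0 5; 0 0 4 0 5; 0 0 4 0 5"
}}

```text
time_s: 9.0
position: [0.645, 0.1091, 0.1786]
ee_rot: [-3.138, 0.0, 1.486]
force: [0.2, 0.6, -2.8]
opening: 0.0114
```

```bash
python3 look.py s15
```

```text
origin [0.6145 0.111  0.1006] yaw,pitch,roll [-0.085  0.033 -0.008] in slot x,y,z mm [-54.2  -0.7 -39.4]
9.05 [0.6446 0.1091 0.1777] [-3.1361e+00  6.0000e-04  1.4858e+00] [-0.44 -0.03 -3.32] [-0.01  0.01 -0.01] 0.010907553795480272
```

View pics/s15.png

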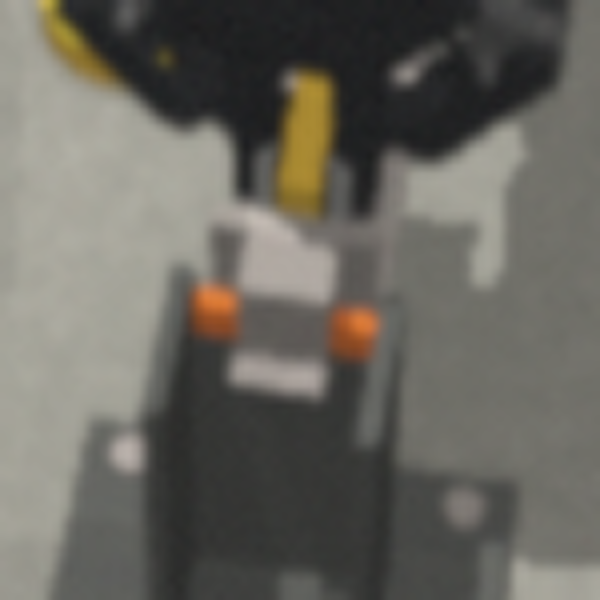

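Call:
{"fn": "move_arm", "kwargs": {
  "moves": "0 -0.5 4 0 5; 0 0 4 0 5; 0 0 4 0 5"
}}

```text
time_s: 9.35
position: [0.6442, 0.1091, 0.1651]
ee_rot: [-3.137, 0.001, 1.486]
force: [-0.6, -0.2, -2.2]
opening: 0.0113
```

Call:
{"fn": "move_arm", "kwargs": {
  "moves": "0 0 2 0 5; 0 0 2 0 5"
}}

```text
time_s: 9.55
position: [0.6439, 0.1091, 0.1602]
ee_rot: [-3.136, 0.001, 1.486]
force: [-0.9, -1.1, -2.0]
opening: 0.0114
```

```bash
python3 look.py s16
```

```text
origin [0.6136 0.1111 0.0827] yaw,pitch,roll [-0.085   0.0338 -0.0081] in slot x,y,z mm [-55.1  -0.7 -57.3]
9.6 [0.6437 0.1091 0.1597] [-3.1354e+00  7.0000e-04  1.4859e+00] [ 0.09  0.22 -2.84] [-0.01 -0.03 -0.03] 0.011155546472374751
```

View pics/s16.png

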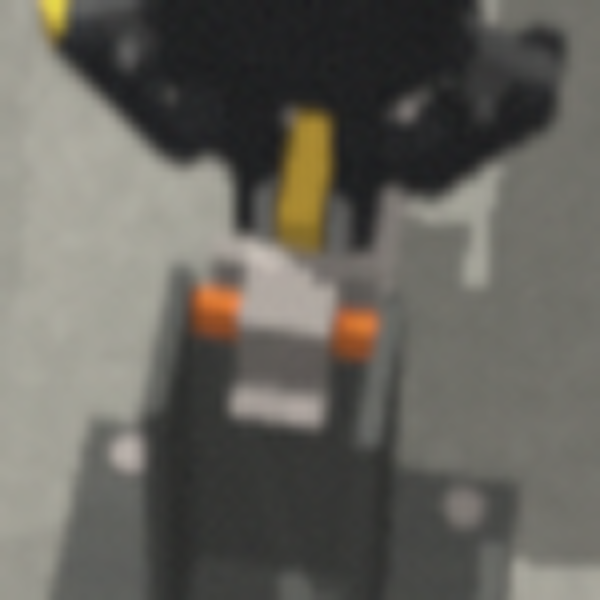

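Hooked, with the neck just above the bar at (290,300) and no side force. Lowering onto the bar.

Call:
{"fn": "move_arm", "kwargs": {
  "moves": "0 0 1 0 5; 0 0 1 0 5; 0 0 1 0 5"
}}

```text
time_s: 9.9
position: [0.6438, 0.1091, 0.1577]
ee_rot: [-3.136, 0.001, 1.486]
force: [-4.2, -0.3, 4.7]
opening: 0.0116
```

Call:
{"fn": "move_arm", "kwargs": {
  "moves": "0 0 1 0 5; 0 0 0 0 5"
}}

```text
time_s: 10.1
position: [0.6439, 0.1092, 0.1579]
ee_rot: [-3.138, 0.0, 1.486]
force: [0.1, -0.3, -1.8]
opening: 0.0111
```

The neck rests on the bar. Now pressing straight down, slowly.

Call:
{"fn": "move_arm", "kwargs": {
  "moves": "0 0 2 0 5; 0 0 2 0 5; 0 0 2 0 5"
}}

```text
time_s: 10.4
position: [0.644, 0.1092, 0.1542]
ee_rot: [-3.14, 0.0, 1.486]
force: [-4.5, 0.5, 6.4]
opening: 0.0113
```

```bash
python3 look.py s17
```

```text
origin [0.6143 0.1111 0.0769] yaw,pitch,roll [-0.0849  0.0291 -0.0078] in slot x,y,z mm [-54.4  -0.6 -63.1]
10.45 [0.644  0.1092 0.154 ] [-3.1401e+00  4.0000e-04  1.4859e+00] [-3.03 -0.08  5.87] [-0.08  0.38 -0.02] 0.011585379347679841
```

View pics/s17.png

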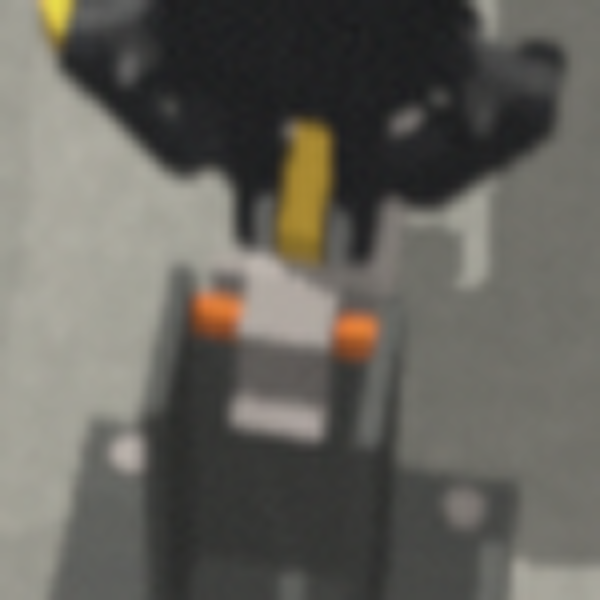

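Call:
{"fn": "move_arm", "kwargs": {
  "moves": "0 0 2.5 0 5; 0 0 2.5 0 5; 0 0 2.5 0 5; 0 0 2.5 0 5"
}}

```text
time_s: 10.85
position: [0.644, 0.1092, 0.1478]
ee_rot: [3.14, 0.0, 1.486]
force: [-4.3, -0.6, 6.4]
opening: 0.0113
```

```bash
python3 look.py s18
```

```text
origin [0.6146 0.1111 0.0703] yaw,pitch,roll [-0.0848  0.0257 -0.0077] in slot x,y,z mm [-54.1  -0.6 -69.7]
10.9 [0.644  0.1092 0.1475] [3.1397e+00 3.0000e-04 1.4860e+00] [-3.38  0.38  4.72] [-0.03  0.43 -0.02] 0.01133142660378371
```

View pics/s18.png

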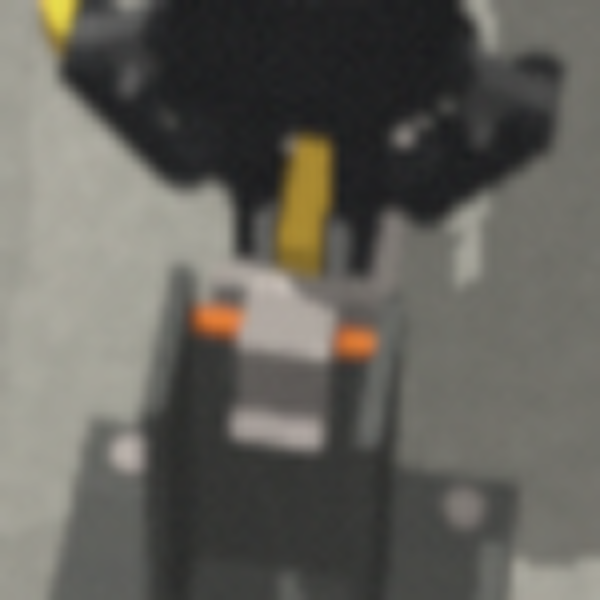

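The bar is going down; only a thinner orange strip shows at (215,320). Continuing.

Call:
{"fn": "move_arm", "kwargs": {
  "moves": "0 0 2.5 0 5; 0 0 2.5 0 5; 0 0 2.5 0 5; 0 0 2.5 0 5"
}}

```text
time_s: 11.3
position: [0.644, 0.1092, 0.1432]
ee_rot: [3.135, 0.0, 1.486]
force: [-10.1, -1.0, 19.6]
opening: 0.0109
```

```bash
python3 look.py s19
```

```text
origin [0.615  0.1111 0.0659] yaw,pitch,roll [-0.0847  0.0209 -0.0075] in slot x,y,z mm [-53.8  -0.6 -74.1]
11.35 [0.644  0.1092 0.1433] [3.1349e+00 1.0000e-04 1.4861e+00] [-7.31 -0.62 12.89] [-0.14  0.88  0.02] 0.011264480791164398
```

View pics/s19.png

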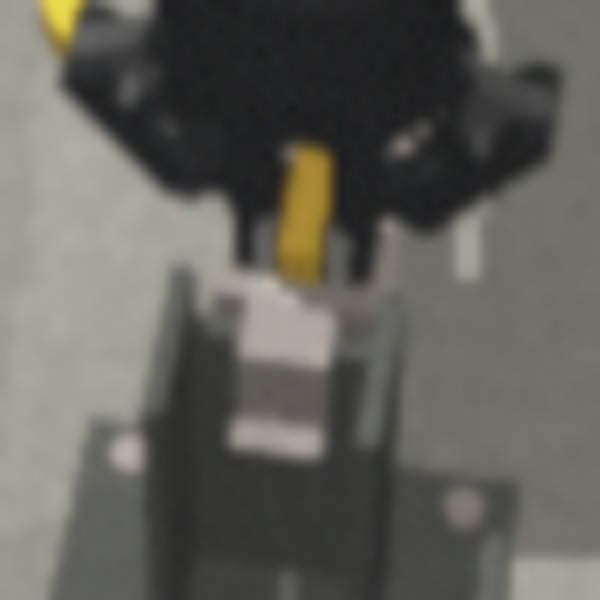

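The orange is out of sight, flush with the lip, and the force has jumped to about 20 N, so it has bottomed out. One more short press, then relax and open.

Call:
{"fn": "move_arm", "kwargs": {
  "moves": "0 0 2.5 0 5; 0 0 2.5 0 5; 0 0 0 0 5"
}}

```text
time_s: 11.65
position: [0.6442, 0.1092, 0.1438]
ee_rot: [3.13, -0.0, 1.486]
force: [-0.1, -0.0, -2.3]
opening: 0.0112
```

Call:
{"fn": "move_arm", "kwargs": {
  "moves": "0 0 0 0 5; 0 0 0 0 30; 0 0 0 0 40; 0 0 0 0 40; 0 0 0 0 40"
}}

```text
time_s: 12.15
position: [0.6451, 0.1092, 0.1425]
ee_rot: [3.129, -0.0, 1.486]
force: [0.3, 0.1, -0.2]
opening: 0.0404
```

```bash
python3 look.py s20
```

```text
origin [0.6165 0.1111 0.0649] yaw,pitch,roll [-0.0847  0.0155 -0.0071] in slot x,y,z mm [-52.3  -0.5 -75.1]
12.2 [0.6451 0.1092 0.1425] [ 3.1295e+00 -3.0000e-04  1.4861e+00] [-0.15  0.72  0.79] [0.   0.02 0.04] 0.03993872739383297
```

View pics/s20.png

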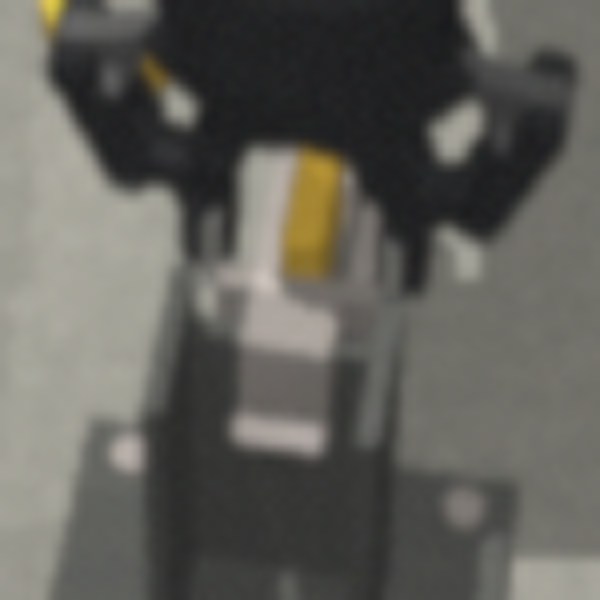

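Call:
{"fn": "move_arm", "kwargs": {
  "moves": "0 0 -10 0 45; 0 0 -20 0 45; 0 0 -30 0 45; 0 0 -30 0 45; 0 0 -30 0 45; 0 -40 -10 0 45; 0 -45 0 0 45; 0 -45 0 0 45"
}}

```text
time_s: 13.0
position: [0.5174, 0.1197, 0.2785]
ee_rot: [3.124, -0.001, 1.483]
force: [-0.0, -0.1, 0.3]
opening: 0.0448
```

Call:
{"fn": "move_arm", "kwargs": {
  "moves": "45 -15 0 0 45; 45 -15 0 0 45; 45 -10 0 0 45; 45 -10 0 0 45; 45 0 0 0 45; 45 0 0 0 45; 0 0 0 0 45"
}}

```text
time_s: 13.7
position: [0.4829, 0.4012, 0.2859]
ee_rot: [3.119, -0.005, 1.479]
force: [-0.2, 0.2, -0.2]
opening: 0.0447
```

```bash
python3 - <<'E'
from ov import *
s=cam("scene");t=cam("top")
c,sn=np.cos(-.085),np.sin(-.085);o=np.array([.6686-.053*c,.1071-.053*sn,.065])
b=T(BR,o,-.085)
print(arm.get_obs()["position"])
crop(s,180,185,160,150,5,"pics/s21.png");crop(t,230,100,140,130,5,"pics/t21.png")
crop(s,255,195,85,110,7,"pics/s21o.png",pix(s,b));crop(t,235,110,70,110,7,"pics/t21o.png",pix(t,b))
E
```

```text
[0.48299375 0.39738379 0.2865347 ]
```

View pics/s21.png

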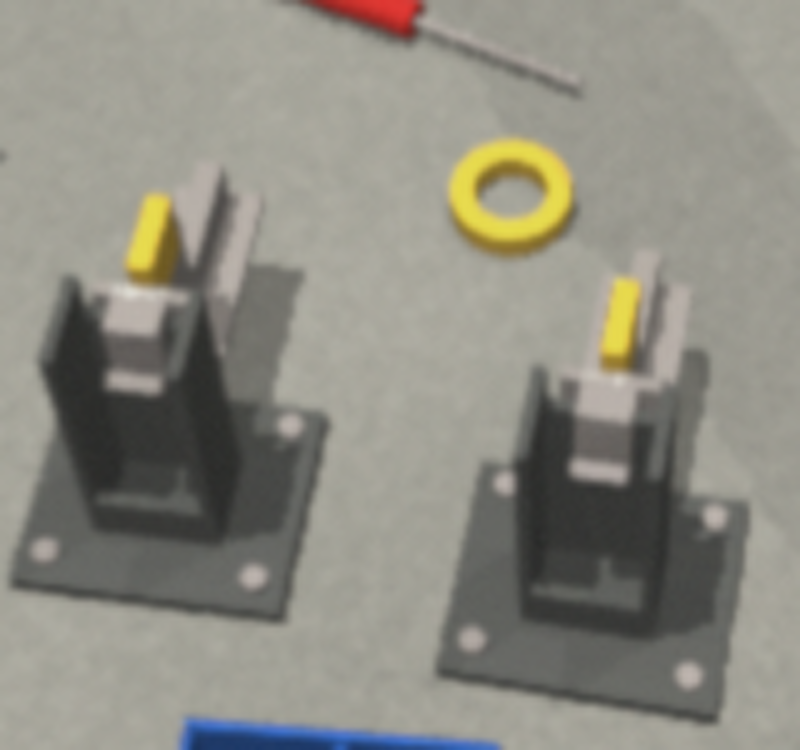

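View pics/t21.png

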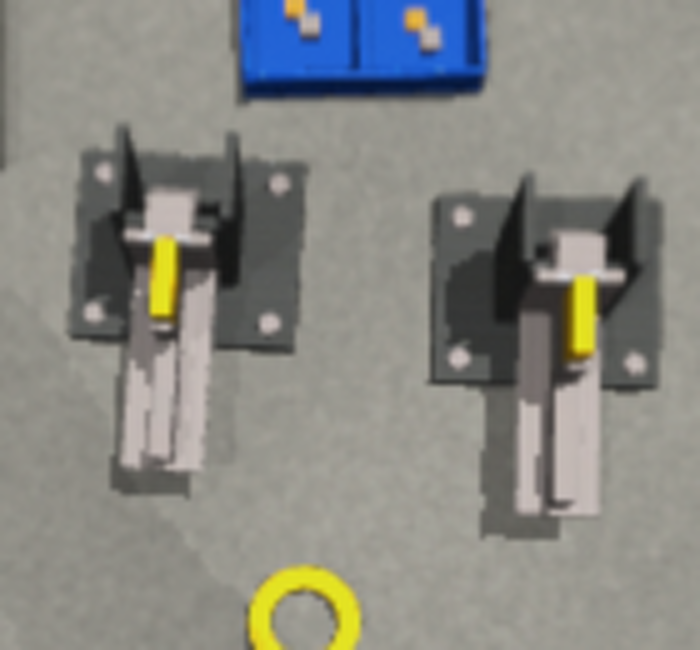

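View pics/s21o.png

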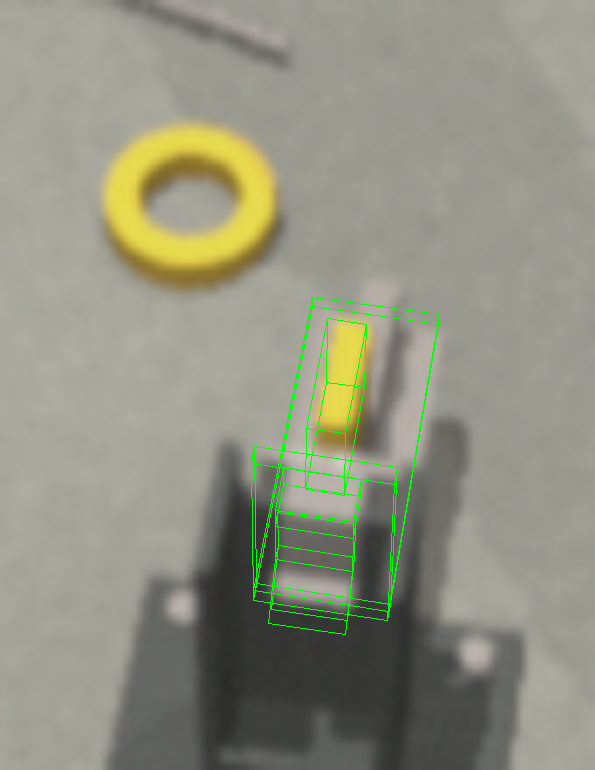

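View pics/t21o.png

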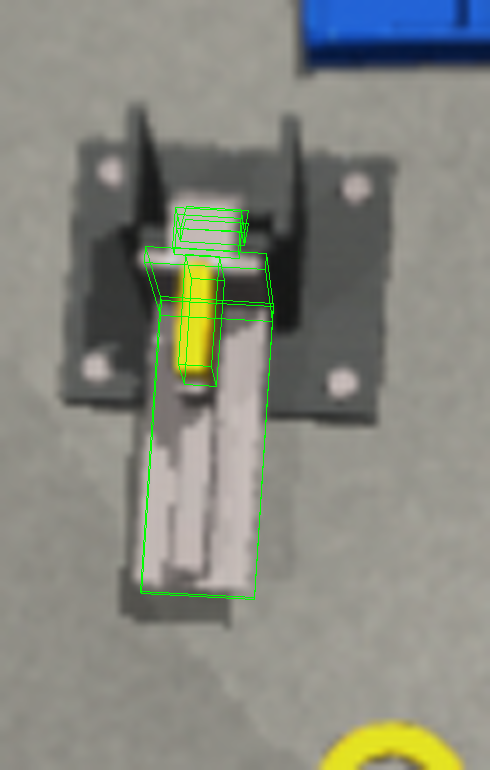

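It looks seated, the same as its neighbour, with no orange visible. I'll check level and height numerically by fitting points in both views, and run the same fit on the neighbour as a control.

```bash
python3 - <<'E'
from ov import *
s=cam("scene");t=cam("top")
print(-t["R"].T@t["t"],-s["R"].T@s["t"])
crop(t,245,130,40,70,11,"pics/a.png");crop(t,325,135,40,75,11,"pics/b.png")
crop(s,285,230,45,60,12,"pics/c.png");crop(s,190,215,50,65,12,"pics/d.png")
a=[cv2.imread(f"pics/{n}.png") for n in "abcd"]
h=max(x.shape[0] for x in a[:2]);im=np.hstack([cv2.copyMakeBorder(x,0,h-x.shape[0],0,10,0) for x in a[:2]]);print(im.shape);cv2.imwrite("pics/ab.png",im[:, :])
h=max(x.shape[0] for x in a[2:]);im=np.hstack([cv2.copyMakeBorder(x,0,h-x.shape[0],0,10,0) for x in a[2:]]);print(im.shape);cv2.imwrite("pics/cd.png",im)
E
```

```text
[0.40033954 0.05518181 1.18743677] [1.20854378 0.1428976  1.04920787]
(825, 900, 3)
(780, 1160, 3)
```

View pics/ab.png

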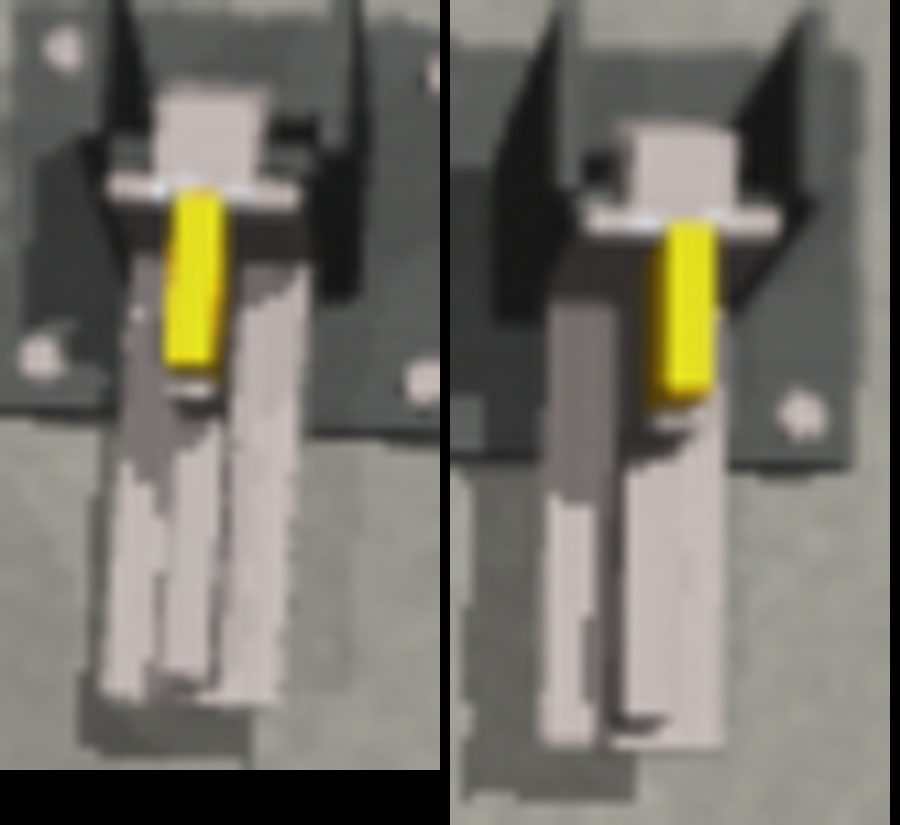

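View pics/cd.png

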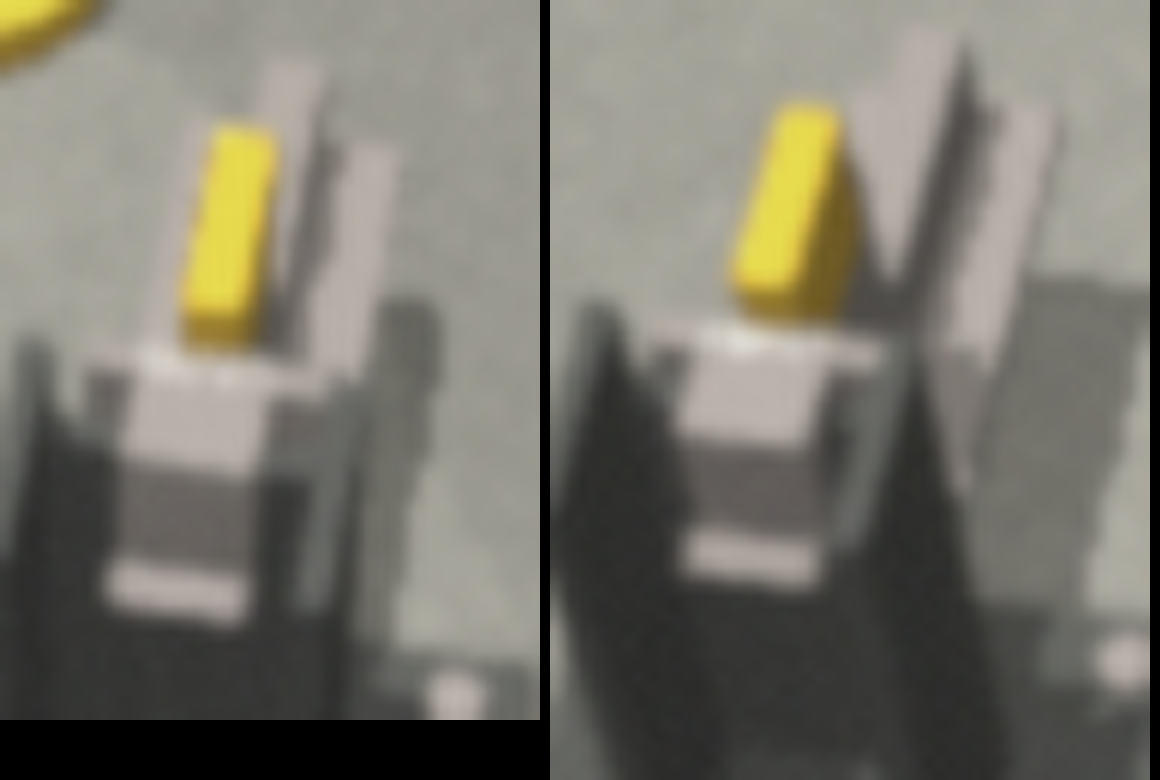

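```bash
cat > fit.py <<'E'
from ov import *
from scipy.optimize import least_squares
s=cam("scene");t=cam("top")
tk=[(45,6,100),(45,-6,100),(5,6,100),(5,-6,100),(-65,22,6),(-65,-22,6),(45,22,85),(45,-22,85)]
sk=[(5,-6,100),(5,6,100),(45,-6,100),(45,6,100),(-65,22,6)]
D={"ours":([(180,192),(228,194),(165,362),(213,370),(100,692),(282,706),(107,197),(298,208)],(245,130),[(215,123),(277,130),(184,312),(250,318),(403,147)],(285,230)),
"neigh":([(215,220),(266,222),(210,395),(264,395),(90,745),(272,750),(133,232),(330,236)],(325,135),[(235,107),(290,110),(183,283),(247,292),(508,100)],(190,215))}
for n,(a,ao,b,bo) in D.items():
    a=np.array(a)/11-.5+ao;b=np.array(b)/12-.5+bo
    def f(q):
        R=Ro.from_euler("ZYX",q[3:6]);m=lambda k:R.apply(np.array(k)/1000)+q[:3]
        return np.r_[(proj(t,m(tk))-a).ravel(),(proj(s,m(sk))-b).ravel()]
    r=least_squares(f,[.615,.11 if n=="ours" else -.1,.065,0,0,0],x_scale=[.1,.1,.1,1,1,1])
    J=r.jac;cov=np.linalg.inv(J.T@J)*(r.fun**2).sum()/(len(r.fun)-6)
    print(n,"pos",r.x[:3].round(4),"yaw pitch roll deg",np.degrees(r.x[3:]).round(2),"sd",(np.sqrt(np.diag(cov))*[1000]*1).round(1) if 0 else np.r_[np.sqrt(np.diag(cov))[:3]*1000,np.degrees(np.sqrt(np.diag(cov))[3:])].round(2),"rms",np.sqrt((r.fun**2).mean()).round(2))
E
python3 fit.py
```

```text
ours pos [0.6196 0.1147 0.0625] yaw pitch roll deg [-4.43 -3.26  0.99] sd [0.54 0.86 0.61 0.57 0.33 0.64] rms 0.31
neigh pos [ 0.5877 -0.0964  0.0662] yaw pitch roll deg [-2.75  0.49 -0.21] sd [0.44 0.71 0.51 0.48 0.28 0.55] rms 0.25
```

The fit says the hook is fully down: neck underside at 0.1406, which is lip height. But the bracket droops about 3° at the arm end, while the neighbour reads about 0.5°. That is the 4 mm of hook play taken up on release. Time is ample (13.8 s used), so I'll mend it by gripping the tab again, pressing the plate flat against the upright while pushing down, and releasing gently.

```bash
python3 -c "
from plan import *
plan([[.645,.109,.285]],1.486,45,n=10,dec=0)"
```

```text
14.0 [0.645 0.109 0.285] 1.4860000000000002 [ 3.11871922 -0.00342617  1.47221348] [-0.  -0.2  0.8]
-33 23 1 -0.8 45; -33 23 1 -0.0 45; -33 23 1 -0.0 45; -33 23 1 -0.0 45; -33 23 1 -0.0 45; -33 23 1 -0.0 45; -33 23 1 -0.0 45; -33 23 1 -0.0 45; -7 5 0 -0.0 45
```

Call:
{"fn": "move_arm", "kwargs": {
  "moves": "-33 23 0 -0.8 45; -33 23 0 0 45; -33 23 0 0 45; -33 23 0 0 45; -33 23 0 0 45; -33 23 0 0 45; -30 20 0 0 45; 0 0 0 0 45"
}}

```text
time_s: 14.8
position: [0.624, 0.1342, 0.2941]
ee_rot: [3.114, -0.004, 1.475]
force: [-0.1, 0.5, 0.2]
opening: 0.045
```

```bash
python3 -c "
from plan import *
plan([[.644,.109,.285]],1.486,45,n=10,dec=1)
plan([[.644,.109,.15]],1.486,45,n=10,step=30,dec=1)"
```

```text
14.8 [0.644 0.109 0.285] 1.4860000000000002 [ 3.11393295 -0.00413512  1.47544939] [-0.1  0.5  0.2]
-23.2 22.1 9.6 -0.6 45
14.8 [0.644 0.109 0.15 ] 1.4860000000000002 [ 3.11393295 -0.00413512  1.47544939] [-0.1  0.5  0.2]
-4.8 3.7 29.4 -0.6 45; -4.9 3.7 29.4 -0.0 45; -4.9 3.7 29.4 -0.0 45; -4.9 3.7 29.4 -0.0 45; -4.5 3.4 27.1 -0.0 45
```

Call:
{"fn": "move_arm", "kwargs": {
  "moves": "-12 11 5 -0.6 45; -10 8 5 0 45; 0 0 0 0 45"
}}

```text
time_s: 15.1
position: [0.6407, 0.1058, 0.2856]
ee_rot: [3.113, -0.005, 1.479]
force: [-0.5, -0.8, 0.4]
opening: 0.0448
```

```bash
python3 -c "
from plan import *
plan([[.644,.109,.15]],1.486,45,n=10,step=25,dec=1)"
```

```text
15.1 [0.644 0.109 0.15 ] 1.4859999999999998 [ 3.11337225 -0.0047743   1.47923907] [-0.5 -0.8  0.4]
0.5 -0.2 25 -0.4 45; 0.5 -0.1 25 -0.0 45; 0.5 -0.1 25 -0.0 45; 0.5 -0.1 25 -0.0 45; 0.5 -0.1 25 -0.0 45; 0.2 -0.1 10.7 -0.0 45
```

Call:
{"fn": "move_arm", "kwargs": {
  "moves": "1 0 25 -0.4 45; 1 0 25 0 45; 0.5 0 25 0 45; 0.5 0 20 0 45; 0 0 0 0 45"
}}

```text
time_s: 15.6
position: [0.6414, 0.1119, 0.1906]
ee_rot: [3.111, -0.007, 1.487]
force: [-0.0, 0.0, -0.4]
opening: 0.0448
```

```bash
python3 look.py s22; python3 -c "
from plan import *
plan([[.643,.109,.145]],1.486,45,n=10,step=10,dec=1)"
```

```text
origin [0.615  0.1143 0.1142] yaw,pitch,roll [-0.0839 -0.0048 -0.    ] in slot x,y,z mm [-54.    2.6 -25.8]
15.65 [0.6421 0.112  0.1924] [ 3.1092 -0.0074  1.4869] [ 0.31  0.33 -0.97] [ 0.02 -0.05  0.06] 0.04516676845806947
15.65 [0.643 0.109 0.145] 1.4859999999999998 [ 3.1091858  -0.00739396  1.4868938 ] [ 0.3  0.3 -1. ]
-0.7 -0.1 10 0.1 45; -0.7 -0.1 10 -0.0 45; -0.7 -0.1 10 -0.0 45; -0.7 -0.1 10 -0.0 45; -0.5 -0.1 7.5 -0.0 45
```

View pics/s22.png

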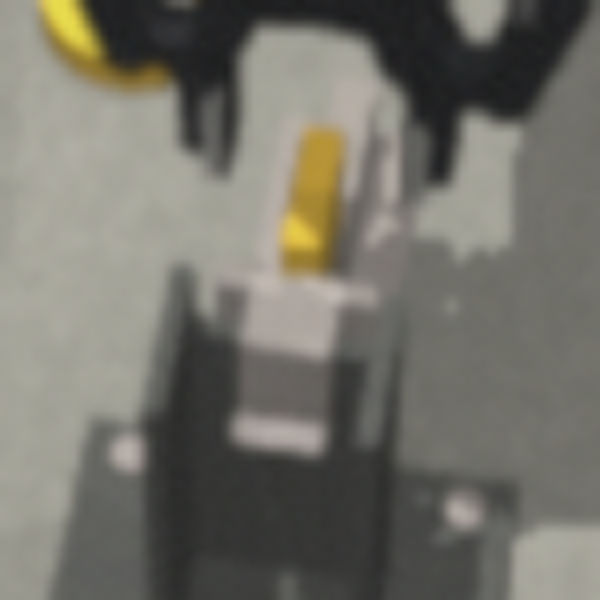

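Call:
{"fn": "move_arm", "kwargs": {
  "moves": "-1 0 12 0 45; -1 0 12 0 45; -1 0 12 0 40; -0.5 0 9 0 35; 0 0 0 0 5; 0 0 0 0 5; 0 0 0 0 5; 0 0 0 0 5"
}}

```text
time_s: 16.45
position: [0.645, 0.1094, 0.1484]
ee_rot: [3.103, -0.009, 1.487]
force: [0.5, 0.1, -2.1]
opening: 0.0111
```

```bash
python3 look.py s23
```

```text
origin [0.6184 0.1117 0.0701] yaw,pitch,roll [-0.0835 -0.0107  0.0011] in slot x,y,z mm [-50.4   0.3 -69.9]
16.5 [0.645  0.1094 0.1484] [ 3.1033 -0.0085  1.4874] [ 0.3  -0.4  -1.73] [-0.02  0.05 -0.01] 0.011450389572289915
```

View pics/s23.png

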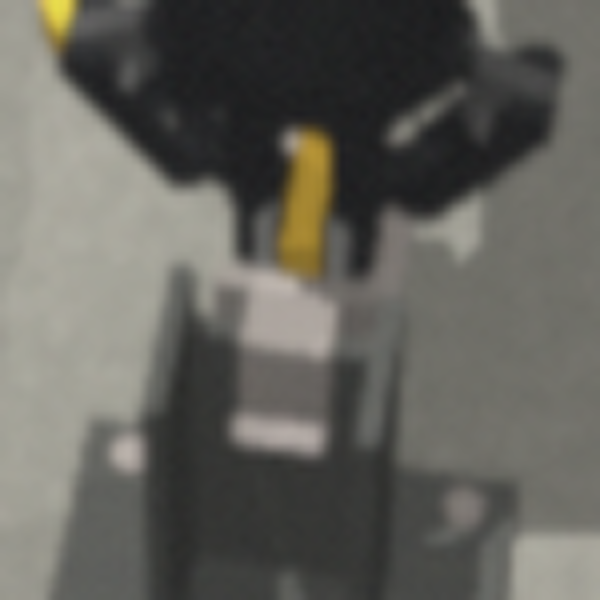

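Call:
{"fn": "move_arm", "kwargs": {
  "moves": "0 2 0.2 0 5; 0 2 0.2 0 5"
}}

```text
time_s: 16.7
position: [0.6455, 0.1093, 0.1485]
ee_rot: [3.11, -0.008, 1.488]
force: [-6.7, 0.5, 5.0]
opening: 0.0111
```

Call:
{"fn": "move_arm", "kwargs": {
  "moves": "0 2 0.5 0 5; 0 2 0.5 0 5"
}}

```text
time_s: 16.9
position: [0.6459, 0.1093, 0.1486]
ee_rot: [3.116, -0.008, 1.488]
force: [-7.8, -1.6, 5.5]
opening: 0.0111
```

Call:
{"fn": "move_arm", "kwargs": {
  "moves": "0 3 1 0 5; 0 3 1 0 5; 0 3 1 0 5; 0 3 1 0 5"
}}

```text
time_s: 17.3
position: [0.6474, 0.1093, 0.1491]
ee_rot: [3.134, -0.006, 1.49]
force: [-10.5, 1.2, 8.7]
opening: 0.0112
```

```bash
python3 look.py s24
```

```text
origin [0.6185 0.1115 0.0717] yaw,pitch,roll [-0.081   0.0197 -0.0009] in slot x,y,z mm [-50.3   0.2 -68.3]
17.35 [0.6475 0.1093 0.1491] [ 3.1337 -0.0065  1.4897] [-10.83   0.62   9.7 ] [ 0.    2.07 -0.05] 0.011102264838702294
```

View pics/s24.png

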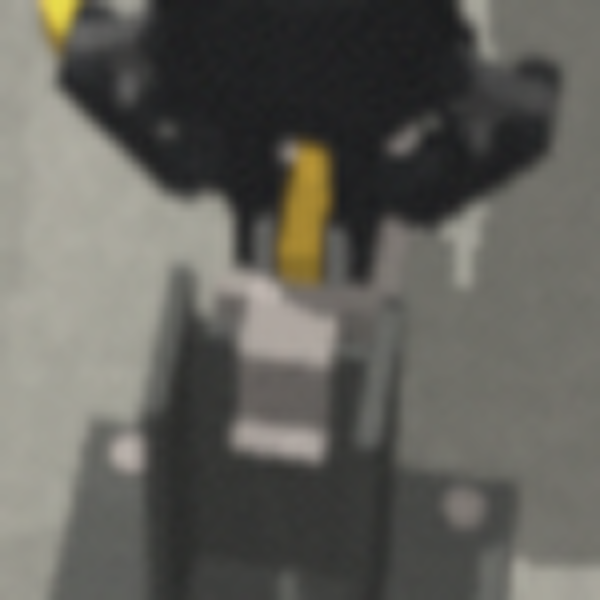

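Call:
{"fn": "move_arm", "kwargs": {
  "moves": "0 3 1 0 5; 0 3 1 0 5; 0 3 1 0 5; 0 3 1 0 5"
}}

```text
time_s: 17.75
position: [0.6489, 0.1092, 0.1495]
ee_rot: [-3.132, -0.005, 1.491]
force: [-9.8, 0.4, 8.6]
opening: 0.0112
```

```bash
python3 look.py s25
```

```text
origin [0.6186 0.1115 0.0726] yaw,pitch,roll [-0.0795  0.0373 -0.0022] in slot x,y,z mm [-50.2   0.1 -67.4]
17.8 [0.6489 0.1092 0.1495] [-3.1318 -0.0052  1.4911] [-10.59   0.19   8.64] [ 0.04  2.04 -0.05] 0.011084148301225135
```

View pics/s25.png

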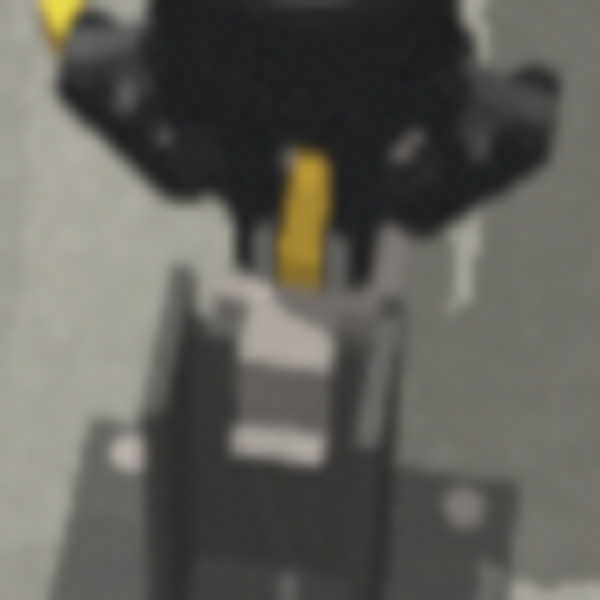

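Call:
{"fn": "move_arm", "kwargs": {
  "moves": "0 3 1 0 5; 0 2 2 0 5; 0 0 2 0 5; 0 0 0 0 5"
}}

```text
time_s: 18.2
position: [0.6492, 0.1092, 0.1501]
ee_rot: [-3.127, -0.004, 1.492]
force: [0.2, -0.0, -3.0]
opening: 0.011
```

Call:
{"fn": "move_arm", "kwargs": {
  "moves": "0 0 0 0 12; 0 0 0 0 14; 0 0 0 0 18; 0 0 0 0 25; 0 0 0 0 40"
}}

```text
time_s: 18.7
position: [0.6497, 0.1097, 0.15]
ee_rot: [-3.127, -0.006, 1.492]
force: [-0.6, 0.3, 0.7]
opening: 0.0381
```

```bash
python3 look.py s26
```

```text
origin [0.619  0.1119 0.0732] yaw,pitch,roll [-0.0785  0.0421 -0.002 ] in slot x,y,z mm [-49.8   0.6 -66.8]
18.75 [0.6497 0.1097 0.15  ] [-3.1271 -0.0054  1.4921] [ 0.12 -0.35  0.68] [0.11 0.09 0.  ] 0.0400650108402752
```

View pics/s26.png

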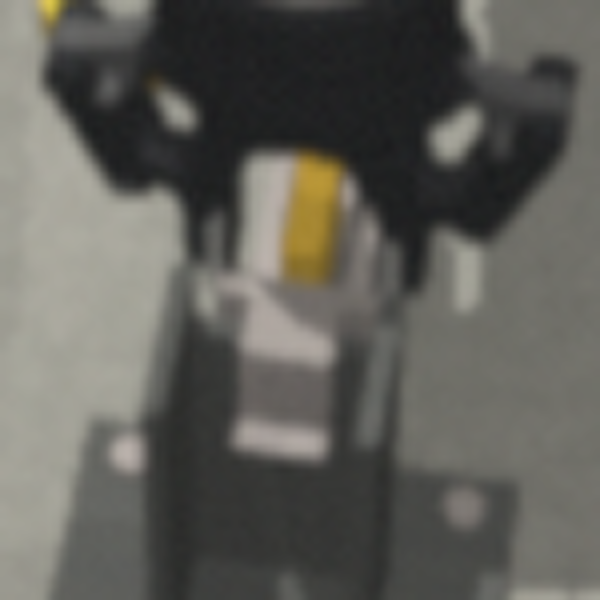

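Call:
{"fn": "move_arm", "kwargs": {
  "moves": "0 0 -10 0 45; 0 0 -20 0 45; 0 0 -30 0 45; 0 0 -30 0 45; 0 0 -30 0 45; 0 -40 -10 0 45; 0 -45 0 0 45; 0 -45 0 0 45"
}}

```text
time_s: 19.55
position: [0.5274, 0.1172, 0.289]
ee_rot: [-3.136, -0.004, 1.489]
force: [0.2, -0.4, 1.6]
opening: 0.0453
```

Call:
{"fn": "move_arm", "kwargs": {
  "moves": "45 -15 0 0 45; 45 -15 0 0 45; 45 -10 0 0 45; 45 -10 0 0 45; 45 0 0 0 45; 45 0 0 0 45; 0 0 0 0 45"
}}

```text
time_s: 20.25
position: [0.4937, 0.3979, 0.2994]
ee_rot: [3.138, -0.008, 1.483]
force: [0.5, 0.2, -0.2]
opening: 0.0451
```

```bash
python3 - <<'E'
from ov import *
s=cam("scene");t=cam("top")
crop(t,245,130,40,70,11,"pics/a2.png")
crop(s,285,230,45,60,12,"pics/c2.png")
a=[cv2.imread(f"pics/{n}2.png") for n in "ac"]
h=max(x.shape[0] for x in a);im=np.hstack([cv2.copyMakeBorder(x,0,h-x.shape[0],0,10,0) for x in a]);print(im.shape);cv2.imwrite("pics/ac2.png",im)
print(arm.get_obs()["position"])
E
```

```text
(770, 1000, 3)
[0.49381725 0.39416222 0.30012309]
```

View pics/ac2.png

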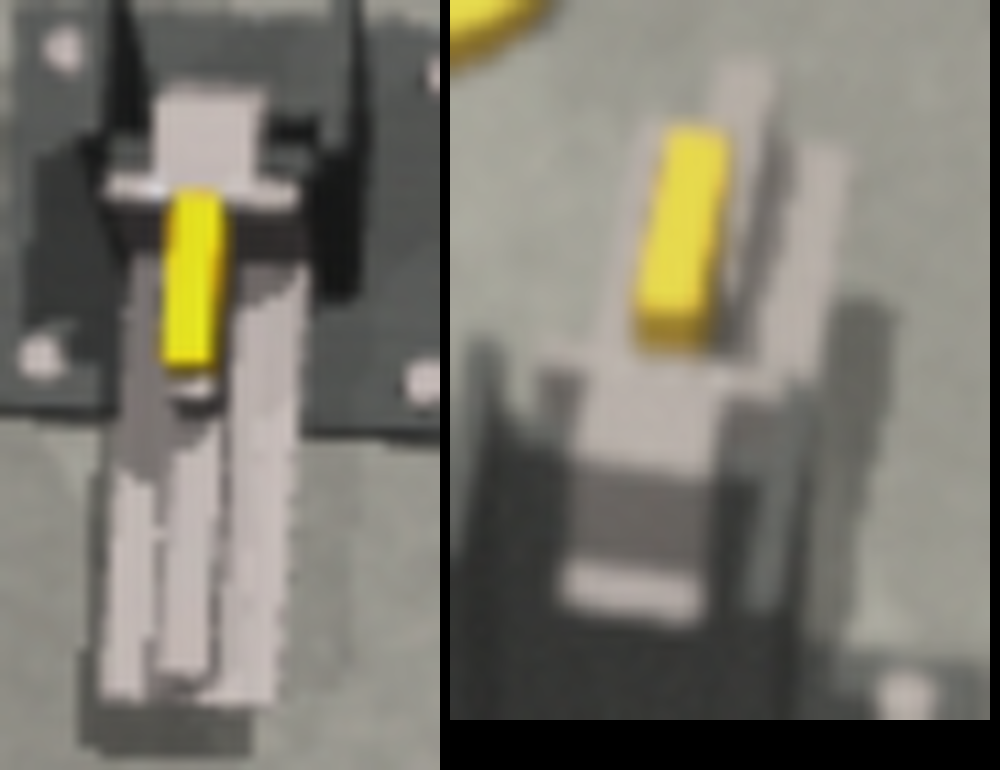

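The free-hanging pose is the same as before. The bracket settles back to the tilt set by the hook's play (10 mm hook on a 6 mm lip, 4 mm over 75 mm, about 3°), so nothing is left to push home. Last check: any orange left in the slot, and whether anything else moved.

```bash
python3 - <<'E'
from ov import *
s=cam("scene");t=cam("top")
for c,(u,v,w,h),f in((s,(270,235,65,65),"scene0"),(t,(245,125,45,60),"top0")):
    im=c["img"][v:v+h,u:u+w];hsv=cv2.cvtColor(im,cv2.COLOR_RGB2HSV)
    old=cv2.cvtColor(cv2.imread(f"pics/{f}.png")[v:v+h,u:u+w],cv2.COLOR_BGR2HSV)
    m=lambda x:int(cv2.inRange(x,(4,150,90),(17,255,255)).sum()/255)
    print("orange before/now",m(old),m(hsv))
cv2.imwrite("pics/fin.png",np.hstack([s["img"],t["img"]])[::,:,::-1][:, :]);im=cv2.imread("pics/fin.png");cv2.imwrite("pics/fin.png",cv2.resize(im,(800,300),interpolation=cv2.INTER_AREA))
E
```

```text
orange before/now 114 0
orange before/now 70 0
```

View pics/fin.png

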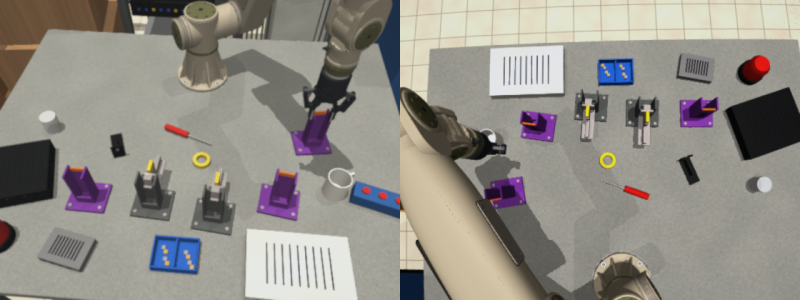

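No orange is left in the slot in either view, the other parts are where they were, and the gripper hangs free at 0.30 m. Handing in.

```bash
python3 -c "
from cell import arm
print(arm.get_obs()['force'],arm.get_obs()['time_s']);print(arm.job_done())"
```

```text
[-0.0936646   0.45263824  0.31793567] 20.45
the job is handed in; nothing more can be done
None
```

I hung the yellow-tab bracket on the empty dark upright and pressed it down until the orange bar was flush. I then let go and handed the job in at about 20.5 s. It isn't perfectly level: it hangs with the arm end about 3° low.

**Checks that passed:**
- **Bar:** no orange shows in the slot in either camera view. The push force jumped to about 20 N at the end of travel, so the bar had bottomed out.
- **Position:** the neck's underside is at 0.1406 m, against 0.140 m for the lip. The bracket's arm points out of the front like its neighbour's.
- **Surroundings:** in the last pictures the black bracket, the purple uprights and the other items are where they were. The gripper is clear of everything.

**Check that disagreed:** the neighbour's bracket measured about 0.5° from level in the same fit. The droop matches the hook's play on the lip (about 4 mm over 75 mm). I regripped the bracket, pushed it back to about level and released it gently. It settled back to what looks like the same tilt, so I left it there.

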